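# Cover the feeding-kit tray and lock it

### The arm

A 6-joint arm with a two-finger parallel gripper is mounted at the origin on the work surface. World frame = base frame: x ahead of the robot, y to its left, z up, the work surface at z = 0. Lengths are in m, angles in rad, forces in N, time in s.
With the tool pointing down it reaches from about 0.25 to 0.725 m from the base axis. Payload 4 kg.
Tool frame: the origin (TCP) lies midway between the tips of the shut fingers; the grasp point (between the pads) lies 19 mm behind it; z points along the fingers, y is the direction in which the jaws open and shut (so a half turn about z gives the same grasp; the last joint's range is limited). The gripper opens to 85 mm and grips with 20 to 120 N. Pads are 22 mm wide; open, the fingers measure 114 mm over their backs; the gripper's body (76 mm by 85 mm) begins 54 mm behind the grasp point. The pads swing forward as they close: fully open they stand 13 mm farther back than shut.
Start: joints at [-1.34, 0.241, 0.005, 1.335, 0, 1.571], TCP at [0.114, -0.487, 0.231] pointing down, gripper open.
Joint ranges: [-2.72, 2.72], [-1.05, 1.87], [-1.09, 1.28], [-1.99, 2.15], [-1.42, 1.44], [-3.14, 3.14]. Speed limits (rad/s): [2.79, 2.79, 3.14, 3.14, 3.14, 3.14].

### API

Orientations are given as a unit quaternion [x, y, z, w].
In Python, from workcell import bot, vision gives the robot as it stands. The module is installed in compiled form; this text tells all that it offers.
- The arm moves only by the tool send_rows, never from a script. Its argument "targets" is a list that holds one entry, the list of rows, each a list of 5 numbers: the shift along the world's x, y, z in cm, then the turn about the world's z in rad, then the finger opening in cm, from 0 to 8.54. A call has 1 to 12 rows; each row is the pose to reach, as a shift and turn from the pose commanded when the call began; what a row does not reach only later rows make up. A row lasts 1/8 s, in which the tool goes at most 62.5 mm and 10.7 degrees, less where a joint would pass 70% of its speed; a pose out of reach is approached as far as the arm can. A call with a gripper value outside its range is refused whole. The fingers move at their own pace and stop on an object; the grip force is fixed at half the most. Time passes only in rows, so rows that repeat a pose let the fingers close. It gives the time, the measured TCP pose, the force and the opening at its end, in the units of the state.
- bot.get_obs(): the state, without advancing time (a new reading comes with each control period).
- vision.camera(name): name is "scene" or "top"; returns the picture (400x640x3 uint8, red, green, blue); there is no depth.
- vision.get_calibration(name): a dict with "vertical_fov" (degrees; the focal length in pixels is half the picture's height over the tangent of half this angle, whatever the lens; pixels are square), "cx", "cy" (the principal point, pixels), "k1" (the pictures are not rectified: a ray, as slopes to the right and down, at radius r is drawn at 1 + k1 r^2 times it, then the intrinsics apply), "rvec" (rotation vector, rad) and "tvec" (3), from world to camera coordinates, as OpenCV has them. Camera axes: x right, y down, z forward; pixel columns grow to the right and rows downward; lengths in m; the calibration is good to about 2 mm. A picture is of the moment at which its call begins. get_calibration takes no time and is no camera call.
- bot.job_done(): hands the job in, once; it reports no verdict.
Trained networks look in the newest picture that a camera, given by its name, has taken for a name from the list of things; names that differ only in an ending like _2 or _b are one class to them, and where a whole thing is asked for, a point or a joint stands for the part that bears it (a point fixed in the world has none). Each returns a list of dicts, best first, with "score" (0 to 1); they miss things now and then, are a little off and sometimes report something else, mostly with a low value. They report only what shows in the picture. A call takes as long as a camera call. They do not tell look-alikes from the thing itself.
- vision.boxes_of(target, camera): "uv" ([column, row] in pixels, amid what is visible of it).
The state is a dict: "clock": time; "joint_pos": joint angles; "joint_vel": joint speeds; "tau": joint torques, N m; "eef_pos": TCP position; "tool_rot": TCP orientation; "ft_force": force on the tool from outside, world axes, zero at the start; "ft_torque": the same for the moment, N m; "grip_width": finger opening in m.
Only numpy, scipy, OpenCV 4.12 (cv2) and the standard library are available. Lean on these libraries where they do the work, as an engineer would, in place of code of your own. Each camera call takes 0.05 s, during which the arm holds its last target.

### The job

Close up the steel feeding-kit tray. Take the measuring cup and the teat out of its bays and stand both upright on the cork mat; lay every cover plate there is in a bay of its own, tab up, and press it down until it sits level on the bay floor; only when all that is done, swing the hinged hold-down bar across the far ends of the plates until it clicks into its end catch. Leave the canister, the bottle and the tin as they stand.

Things in the scene. Friction and masses are not known exactly. Their poses are not given: they have to be found in the camera images.
- tray: Fixed steel tray on the counter, 126 mm (x) by 256 mm (y), three bays side by side along its y, outer lips 14 mm high. Origin on the counter under its centre; +x is the far side, away from the robot. The bar's hinge post stands past the +y end, its catch past the -y end, both near the far edge.
- bay1 (a point): Centre of the floor of the -y bay of the tray, 8 mm above the counter; axes as the tray's. The bay is 118 mm (x) by 80 mm (y), open above, walled by lips that stand 6 mm above its floor. A plate goes in with its long side along x, either way round.
- bay2 (a point): Centre of the floor of the middle bay of the tray, 8 mm above the counter; axes as the tray's. The bay is 118 mm (x) by 80 mm (y), open above, walled by lips that stand 6 mm above its floor. A plate goes in with its long side along x, either way round.
- bay3 (a point): Centre of the floor of the +y bay of the tray, 8 mm above the counter; axes as the tray's. The bay is 118 mm (x) by 80 mm (y), open above, walled by lips that stand 6 mm above its floor. A plate goes in with its long side along x, either way round.
- lifter1 (a joint): Lifter of bay 1: a black strip, 12 by 50 mm, that stands up from the bay floor 45 mm to the far side (tray +x) of the bay's centre. Value: 0 = 10 mm above the floor, 0.010 = pushed flush with it. It drags (about 5 N) and stays where it is left, so a plate just laid in the bay is propped up, by up to 10 mm, at its far end until that end is pressed down.
- lifter2 (a joint): Lifter of bay 2: a black strip, 12 by 50 mm, that stands up from the bay floor 45 mm to the far side (tray +x) of the bay's centre. Value: 0 = 10 mm above the floor, 0.010 = pushed flush with it. It drags (about 5 N) and stays where it is left, so a plate just laid in the bay is propped up, by up to 10 mm, at its far end until that end is pressed down.
- lifter3 (a joint): Lifter of bay 3: a black strip, 12 by 50 mm, that stands up from the bay floor 45 mm to the far side (tray +x) of the bay's centre. Value: 0 = 10 mm above the floor, 0.010 = pushed flush with it. It drags (about 5 N) and stays where it is left, so a plate just laid in the bay is propped up, by up to 10 mm, at its far end until that end is pressed down.
- bar (a joint): Flat bar, 30 mm wide, 12 mm thick, on an upright hinge past the tray's +y end; swings level, underside 21 mm above the counter (5 mm over a level plate; a proud plate blocks it). Value in rad: 0 = pointing 0.2 rad to the +y side of the tray's +x; grows clockwise seen from above; 1.771 = end stop, along the tray's -y over the far ends of the bays. Hinge drag is 1 N at the knob; stays where left.
- bar_knob (a point): Middle of the top of the bar's black upright knob, 22 mm diameter, 34 mm tall, standing on the bar 115 mm from the hinge axis; its top is 67 mm above the counter.
- bar_hinge (a point): Point on the bar's upright hinge axis, 33 mm above the counter, 50 mm to the +x and 150 mm to the +y of the tray's origin. The bar reaches 303 mm from this axis. Catch: a sprung ball under the bar near its tip end resists over the last 0.15 rad (up to about 10 N at the knob) and snaps up behind the bar, holding it, when the bar is fully home (from about 1.755).
- plate1: Flat aluminium cover plate, 108 mm (its x) by 70 mm (its y), 8 mm thick, with an upright grip tab on top at the middle: 40 mm along its x, 16 mm across, its top 35 mm above the underside. 0.17 kg. Origin at the centre of the underside, z up. May be absent.
- plate2: Flat aluminium cover plate, 108 mm (its x) by 70 mm (its y), 8 mm thick, with an upright grip tab on top at the middle: 40 mm along its x, 16 mm across, its top 35 mm above the underside. 0.17 kg. Origin at the centre of the underside, z up. May be absent.
- plate3: Flat aluminium cover plate, 108 mm (its x) by 70 mm (its y), 8 mm thick, with an upright grip tab on top at the middle: 40 mm along its x, 16 mm across, its top 35 mm above the underside. 0.17 kg. Origin at the centre of the underside, z up. May be absent.
- mat: Fixed cork mat on the counter, 130 mm (x) by 180 mm (y), 5 mm thick. Origin at the centre of its underside.
- cup: Steel measuring cup, 60 mm diameter at the rim (52 mm at the foot), 62 mm tall, with a flat handle 14 mm wide and 4 mm thick that sticks out along its +x from the rim to 82 mm from the cup's axis, 58 mm up. 0.16 kg. Origin at the centre of its underside. Starts in an end bay (its base on the bay floor).
- teat: Yellow silicone feeding teat standing on its flange: flange 60 mm diameter and 10 mm high, above it a round body 48 mm in diameter from 13 to 32 mm up, then narrowing to a 16 mm nipple, 63 mm tall in all. 0.04 kg, firm. Origin at the centre of its underside. Starts in the other end bay.
- canister: Bystander, to be left alone: red plastic canister with a twist cap, 90 mm diameter, 160 mm tall.
- bottle: Bystander, to be left alone: clear glass bottle, 68 mm diameter, 170 mm tall.
- tin: Bystander, to be left alone: plain steel tin, 80 mm diameter, 90 mm tall.
Not all that is in view belongs to the job. What is shaped like the plate2 but green is not meant.

How it is judged:
By the outcome, as a careful person would: the job done as asked, in the order asked, and still so for the second after the job is handed in, with the robot touching nothing.
Of plate1, plate2, plate3 only 2 to 3 are there at a start; the rules pass over those that are not, and their reading is None.
At some moment in a run one of plate1, plate2, plate3, cup may be knocked a few centimetres aside while the robot is not near it.
It also fails if it takes over 210 s, if anything falls off the work surface, if the arm or the gripper's body presses on something with over 40 N, if the wrist force passes 120 N, or if a joint passes its speed limit or range.

## Working session

There is one attempt and no reset: what is moved stays moved. The work goes in short steps, Python scripts to look and compute and a tool call to move; the robot and the scene stay as the last step left them, time stands still between calls to the robot, and variables do not carry over. Pictures are saved under pics/ and viewed, and the job is handed in when it is done.

Besides the shell and the picture viewer there is one more tool, called after "Call:" in YAML: its name, and indented under it one key for each argument. send_rows: Moves the arm, as the interface text tells. Its arguments: {"type":"object","properties":{"targets":{"type":"array"}},"required":["targets"]}

```bash
mkdir -p pics
cat > h.py <<'E'
import numpy as np, cv2
from workcell import bot, vision
def cal(n):
    c=vision.get_calibration(n); f=200/np.tan(np.radians(c["vertical_fov"])/2)
    R=cv2.Rodrigues(np.array(c["rvec"],float))[0]; return c,f,R,np.array(c["tvec"],float).reshape(3)
def px2w(n,uv,z):
    c,f,R,t=cal(n)
    d=np.array([(uv[0]-c["cx"])/f,(uv[1]-c["cy"])/f]); s=d.copy()
    for _ in range(30): s=d/(1+c["k1"]*(s@s))
    ray=R.T@np.array([s[0],s[1],1]); o=-R.T@t
    return o+ray*(z-o[2])/ray[2]
def w2px(n,p):
    c,f,R,t=cal(n); q=R@np.array(p,float)+t; s=q[:2]/q[2]; s=s*(1+c["k1"]*(s@s))
    return np.array([c["cx"]+f*s[0],c["cy"]+f*s[1]])
def save(n,name,crop=None,k=1):
    im=vision.camera(n)
    if crop: im=im[crop[1]:crop[3],crop[0]:crop[2]]
    if k!=1: im=cv2.resize(im,None,fx=k,fy=k,interpolation=cv2.INTER_CUBIC)
    cv2.imwrite(f"pics/{name}.png",im[:,:,::-1]); return im
E
python3 - <<'E'
from h import *
for n in("top","scene"):
    save(n,n+"0"); c=vision.get_calibration(n); print(c); R=cal(n)[2];print(-R.T@cal(n)[3])
for t in["tray","bar","bar_knob","plate1","mat","cup","teat","lifter1"]:
    print(t,[(np.round(b["uv"]).tolist(),round(b["score"],2)) for b in vision.boxes_of(t,"top")])
print(bot.get_obs())
E
```

```text
{'vertical_fov': 45.15809831246957, 'cx': 313.2493589968618, 'cy': 199.049789163428, 'k1': 0.007643847755851323, 'rvec': array([ 2.2037347 , -2.19541462,  0.0624886 ]), 'tvec': array([-0.0084    ,  0.59150624,  1.52918722])}
[0.51462028 0.00446861 1.55676258]
{'vertical_fov': 51.95973737216333, 'cx': 319.24881897169155, 'cy': 198.70415623060174, 'k1': -0.09714344416700783, 'rvec': array([ 2.1727396 ,  0.62711107, -0.32131047]), 'tvec': array([-0.50022097, -0.12880054,  1.5560516 ])}
[ 1.13092655 -0.81873036  0.85953064]
tray [([296.0, 226.0], 0.91)]
bar [([270.0, 170.0], 0.77)]
bar_knob [([266.0, 172.0], 0.81)]
plate1 [([162.0, 242.0], 0.97), ([405.0, 250.0], 0.93), ([202.0, 202.0], 0.61), ([269.0, 172.0], 0.42)]
mat [([400.0, 204.0], 0.76), ([455.0, 219.0], 0.67)]
cup [([284.0, 238.0], 0.62)]
teat [([336.0, 241.0], 0.81), ([266.0, 170.0], 0.64)]
lifter1 [([312.0, 222.0], 0.62), ([336.0, 225.0], 0.51), ([283.0, 218.0], 0.39)]
{'clock': 0.5, 'joint_pos': array([-1.33996974e+00,  2.40636504e-01,  4.91536174e-03,  1.33518655e+00,
       -1.68350613e-05,  1.57077179e+00]), 'joint_vel': array([ 0.00115843, -0.00096675,  0.00054449, -0.00038872, -0.00137489,
        0.00036803]), 'tau': array([-4.84720385e-04, -3.71859741e+01,  2.52461064e+01,  2.71860546e-03,
       -1.81038945e-05, -1.45862181e-06]), 'eef_pos': array([ 0.11437775, -0.48670417,  0.23125584]), 'tool_rot': array([ 9.93345861e-01,  1.15169430e-01, -1.47728852e-05, -5.43409815e-05]), 'ft_force': array([-0.09895359,  1.41543976,  0.40640009]), 'ft_torque': array([0.00020469, 0.02281708, 0.00660135]), 'grip_width': 0.08541415454304624}
```

View pics/top0.png

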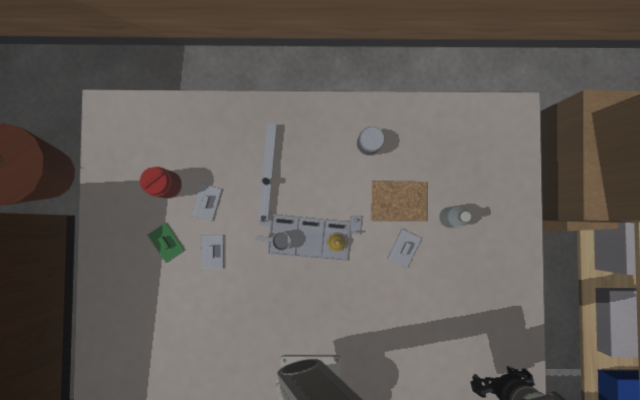

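View pics/scene0.png

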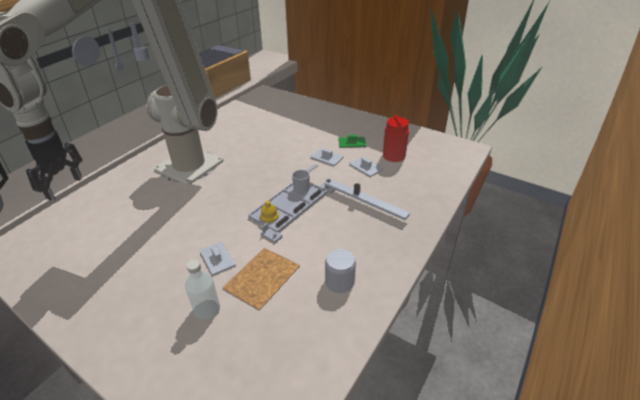

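Run:
```python
from h import *
im=cv2.imread("pics/top0.png")
cv2.imwrite("pics/top0c.png",cv2.resize(im[130:300,120:520],None,fx=2,fy=2,interpolation=cv2.INTER_CUBIC))
```

```text
(no output)
```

View pics/top0c.png

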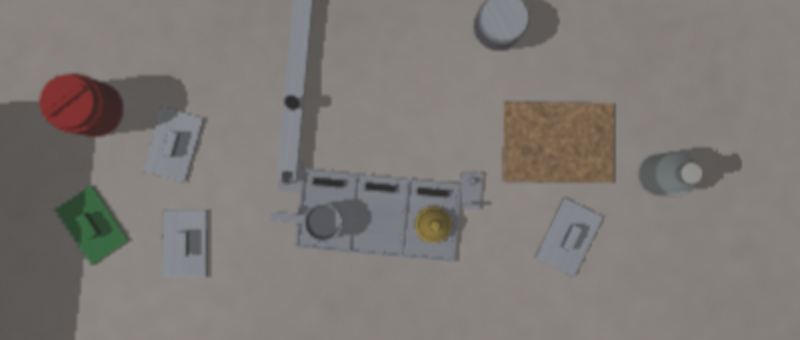

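The scene has three grey plates with tabs, at top-view pixels (207,203), (213,251) and (405,248). A green look-alike sits at (166,242) and isn't meant. The cup is in the +y bay (282,240) and the teat is in the -y bay (337,242). Next I'll zoom in to measure.

Run:
```python
from h import *
ims=[vision.camera("top").astype(float) for _ in range(6)]
im=np.mean(ims,0).astype(np.uint8); np.save("top0.npy",im); np.save("scene0.npy",vision.camera("scene"))
def crop(b,k,n):
    c=cv2.resize(im[b[1]:b[3],b[0]:b[2]],None,fx=k,fy=k,interpolation=cv2.INTER_CUBIC)
    for x in range(b[0],b[2],10): cv2.putText(c,str(x),((x-b[0])*k,10),0,.35,(255,0,0)); cv2.line(c,((x-b[0])*k,12),((x-b[0])*k,20),(255,0,0))
    for y in range(b[1],b[3],10): cv2.putText(c,str(y),(0,(y-b[1])*k),0,.35,(255,0,0)); 
    cv2.imwrite(f"pics/{n}.png",c[:,:,::-1])
crop((255,200,375,270),6,"tray"); crop((185,180,235,275),6,"pl"); crop((380,220,435,275),8,"pr")
print(px2w("top",(266,172),.067),px2w("top",(296,237),.014), px2w("top",(400,200),.005),px2w("top",(207,203),.008),px2w("top",(213,251),.008),px2w("top",(405,248),.008))
```

```text
[0.67251122 0.14133657 0.067     ] [0.46983389 0.04856059 0.014     ] [ 0.59005512 -0.28674965  0.005     ] [0.57779597 0.33551736 0.008     ] [0.42410856 0.31408285 0.008     ] [ 0.43565962 -0.30140191  0.008     ]
```

View pics/tray.png

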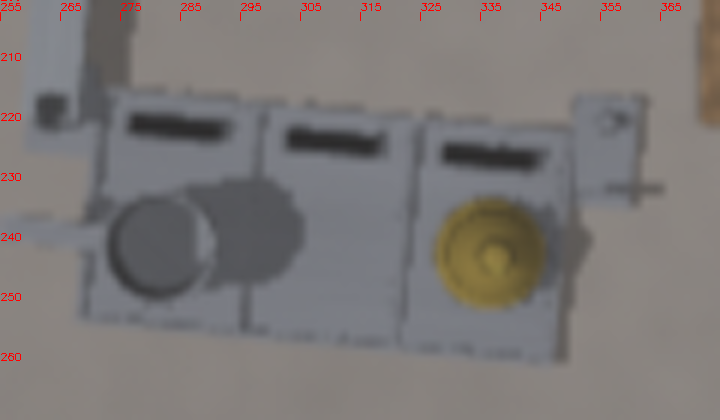

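View pics/pl.png

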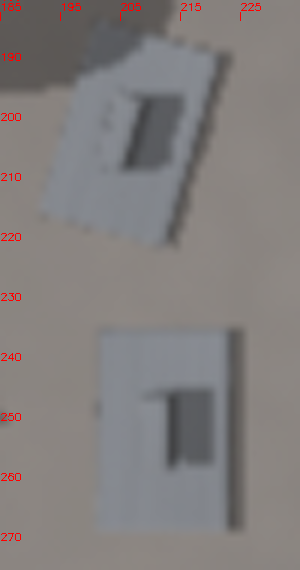

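View pics/pr.png

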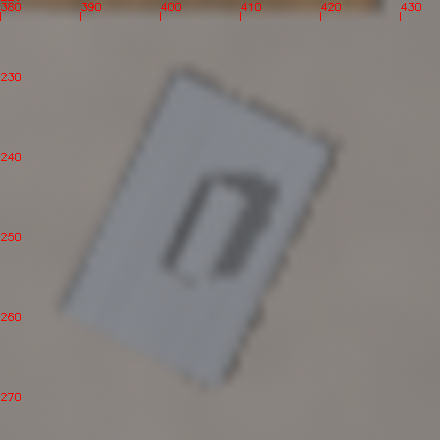

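```bash
cat >> h.py <<'E'
from scipy.optimize import least_squares
def fit(n,model,px,x0):
    model=np.array(model,float);px=np.array(px,float)
    def W(p):
        c,s=np.cos(p[2]),np.sin(p[2]); return np.c_[p[0]+c*model[:,0]-s*model[:,1],p[1]+s*model[:,0]+c*model[:,1],model[:,2]]
    r=least_squares(lambda p:(np.array([w2px(n,q) for q in W(p)])-px).ravel(),x0)
    return r.x,np.round(r.fun.reshape(-1,2),1).tolist()
def rect(a,b,z): return [[a/2,b/2,z],[a/2,-b/2,z],[-a/2,-b/2,z],[-a/2,b/2,z]]  # as seen in top: TL,TR,BR,BL
def cp(pts,o,k): return [[o[0]+(x+.5)/k-.5,o[1]+(y+.5)/k-.5] for x,y in pts]
E
python3 - <<'E'
from h import *
T=fit("top",rect(.126,.256,.014),cp([(105,90),(573,128),(562,360),(80,318)],(255,200),6),[.47,.05,0]);print("tray",T)
P={}
P["A"]=fit("top",rect(.108,.07,.008),cp([(99,23),(222,55),(165,240),(42,208)],(185,180),6),[.57,.33,0])
P["B"]=fit("top",rect(.108,.07,.008),cp([(97,330),(226,330),(226,530),(97,530)],(185,180),6),[.42,.31,0])
P["C"]=fit("top",rect(.108,.07,.008),cp([(180,68),(338,148),(222,385),(62,308)],(380,220),8),[.43,-.3,0])
for k in P: print(k,P[k])
for n,uv,z in(("cup rim",cp([(160,246)],(255,200),6)[0],.070),("teat tip",cp([(496,256)],(255,200),6)[0],.071),("teat flange",cp([(490,252)],(255,200),6)[0],.018)): print(n,px2w("top",uv,z))
print("mat",[px2w("top",u,.005)[:2].round(4) for u in((371.5,180.5),(427.5,180.5),(427.5,221),(371.5,221))])
# overlay
t=T[0];c,s=np.cos(t[2]),np.sin(t[2])
tw=lambda x,y,z:(t[0]+c*x-s*y,t[1]+s*x+c*y,z)
for i,y in((1,-.0853),(2,0),(3,.0853)): print("bay",i,np.round(tw(0,y,0),4))
print("hinge",np.round(tw(.05,.15,0),4))
for n in("top","scene"):
    im=np.ascontiguousarray(np.load(n+"0.npy")); k=4; b=(150,170,450,290) if n=="top" else (190,120,430,320)
    k=2 if n=="top" else 3
    big=cv2.resize(im[b[1]:b[3],b[0]:b[2]],None,fx=k,fy=k,interpolation=cv2.INTER_CUBIC)
    def poly(ps,col):
        q=[((w2px(n,p)-b[:2]+.5)*k-.5) for p in ps]; cv2.polylines(big,[np.round(q).astype(int)],True,col,1)
    poly([tw(*m) for m in rect(.126,.256,.014)],(255,0,0))
    for kk in P:
        p=P[kk][0]; cc,ss=np.cos(p[2]),np.sin(p[2])
        for r in(rect(.108,.07,.008),rect(.04,.016,.035)):
            poly([(p[0]+cc*m[0]-ss*m[1],p[1]+ss*m[0]+cc*m[1],m[2]) for m in r],(255,0,0))
    cv2.imwrite(f"pics/ov_{n}.png",big[:,:,::-1])
E
```

```text
tray (array([ 0.47039499,  0.00507738, -0.07924028]), [[-0.7, -0.7], [0.9, -0.4], [-0.3, 0.3], [0.1, 0.7]])
A (array([ 0.58272243,  0.33689651, -0.27391531]), [[-0.1, -1.0], [0.2, -0.4], [0.2, 1.0], [-0.3, 0.4]])
B (array([0.42340199, 0.31884966, 0.01109734]), [[-0.1, -0.2], [0.2, -0.4], [0.2, 0.2], [-0.3, 0.4]])
C (array([ 0.43584667, -0.30022052, -0.4601753 ]), [[0.2, -0.1], [-0.0, -0.3], [-0.3, 0.3], [0.1, 0.1]])
cup rim [0.46030155 0.09232038 0.07      ]
teat tip [ 0.45579649 -0.08018072  0.071     ]
teat flange [ 0.45580697 -0.08000688  0.018     ]
mat [array([ 0.6529, -0.1947]), array([ 0.6537, -0.3763]), array([ 0.5226, -0.3752]), array([ 0.5219, -0.1944])]
bay 1 [ 0.4636 -0.08    0.    ]
bay 2 [0.4704 0.0051 0.    ]
bay 3 [0.4771 0.0901 0.    ]
hinge [0.5321 0.1506 0.    ]
```

View pics/ov_top.png

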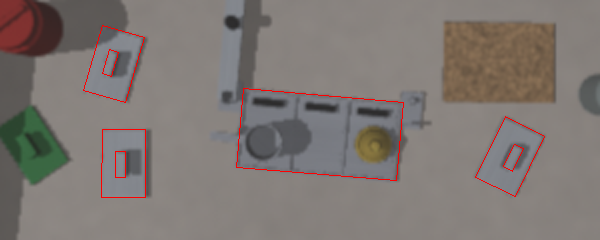

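View pics/ov_scene.png

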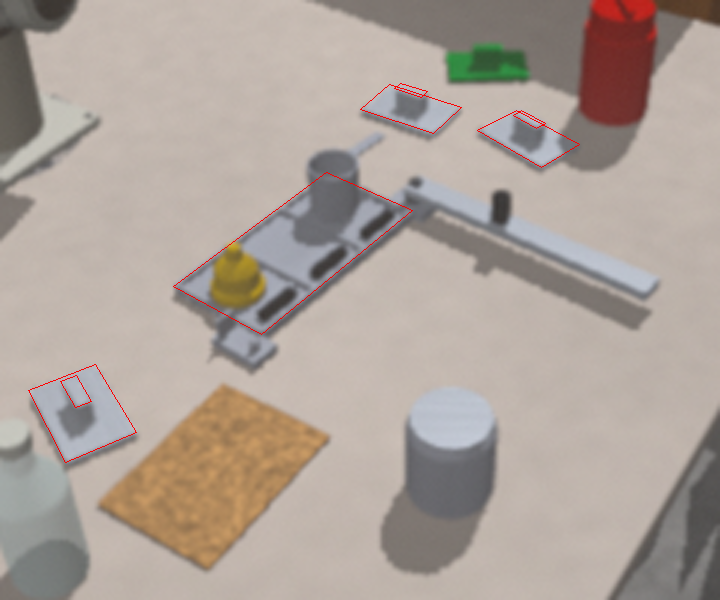

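The fitted outlines agree with both views. First I'll move above the cup with the jaws along x, because its handle points +y.

Call:
send_rows:
  targets:
    - [[34.6,57.9,0,1.34,8.5],[34.6,57.9,0,1.34,8.5],[34.6,57.9,0,1.34,8.5],[34.6,57.9,0,1.34,8.5],[34.6,57.9,0,1.34,8.5],[34.6,57.9,0,1.34,8.5],[34.6,57.9,0,1.34,8.5],[34.6,57.9,0,1.34,8.5],[34.6,57.9,0,1.34,8.5],[34.6,57.9,0,1.34,8.5],[34.6,57.9,0,1.34,8.5],[34.6,57.9,-8,1.34,8.5]]

```text
clock: 2.35
eef_pos: [0.4672, 0.0965, 0.1725]
tool_rot: [0.705, 0.709, 0.006, 0.004]
ft_force: [0.3, -0.5, -2.0]
grip_width: 0.0849
```

Run:
```python
from h import *
save("top","t1",(230,180,380,280),5); save("scene","s1")
o=bot.get_obs();print(o["eef_pos"],o["tool_rot"],o["joint_pos"],o["ft_force"])
```

```text
[0.45368007 0.09188997 0.16183765] [ 0.7063363   0.7078272  -0.00697321 -0.00458892] [ 1.99889646e-01  2.25105636e-01 -2.02060131e-01  1.16032595e+00
 -7.56079894e-05  1.76857808e+00] [-1.32069444 -0.09828369 -0.75168965]
```

View pics/s1.png

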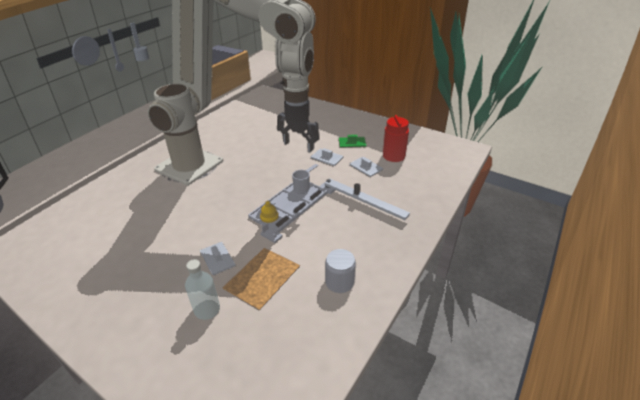

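Call:
send_rows:
  targets:
    - [[0,0,-3,0,8.5],[0,0,-6,0,8.5],[0,0,-9,0,8.5],[0,0,-11.7,0,8.5],[0,0,-11.7,0,8.5],[0,0,-11.7,0,8.5]]

```text
clock: 3.2
eef_pos: [0.4621, 0.0923, 0.0537]
tool_rot: [0.707, 0.707, 0.001, 0.001]
ft_force: [0.3, 0.5, 0.1]
grip_width: 0.0851
```

Call:
send_rows:
  targets:
    - [[0,0,0,0,4],[0,0,0,0,4],[0,0,0,0,4],[0,0,0,0,4],[0,0,0,0,4],[0,0,0,0,4]]

```text
clock: 3.95
eef_pos: [0.4614, 0.0925, 0.054]
tool_rot: [0.707, 0.707, 0.001, 0.001]
ft_force: [-2.8, 0.4, 10.2]
grip_width: 0.0577
```

Call:
send_rows:
  targets:
    - [[0,0,0,0,8.5],[0,0,0,0,8.5],[0,0,0,0,8.5],[0,0,-1.0,0,8.5],[0,0,-1.8,0,8.5],[0,0,-1.8,0,8.5],[0,0,-1.8,0,4],[0,0,-1.8,0,4],[0,0,-1.8,0,4],[0,0,-1.8,0,4],[0,0,-1.8,0,4],[0,0,-1.8,0,4]]

```text
clock: 5.45
eef_pos: [0.4607, 0.0923, 0.0344]
tool_rot: [0.707, 0.707, 0.0, 0.0]
ft_force: [-1.5, -0.8, 5.4]
grip_width: 0.058
```

Call:
send_rows:
  targets:
    - [[0,0,4,0,4],[0,0,8,0,4],[0,0,11,0,4],[1,-3,11,0,4],[3,-8,11,0,4],[5,-13,11,0,4],[7,-19,11,0,4],[9,-25,11,0,4],[11,-31,11,0,4],[13,-37,11,0,4],[14.5,-40.5,11,0,4],[14.9,-41.7,11,0,4]]

```text
clock: 6.95
eef_pos: [0.6092, -0.3274, 0.142]
tool_rot: [0.708, 0.706, -0.0, -0.001]
ft_force: [-0.0, 1.4, -1.4]
grip_width: 0.0582
```

Call:
send_rows:
  targets:
    - [[0,0,0,0,4],[0,0,0,0,4],[0,0,-4,0,4],[0,0,-8,0,4],[0,0,-10,0,4],[0,0,-10.7,0,4],[0,0,-11.0,0,4],[0,0,-11.2,0,4],[0,0,-11.2,0,4],[0,0,-11.2,0,4]]

```text
clock: 8.2
eef_pos: [0.6098, -0.325, 0.0326]
tool_rot: [0.707, 0.707, 0.0, 0.001]
ft_force: [0.0, -0.4, -2.0]
grip_width: 0.0585
```

Call:
send_rows:
  targets:
    - [[0,0,-0.2,0,4],[0,0,-0.2,0,4],[0,0,-0.2,0,7],[0,0,-0.2,0,8.5],[0,0,-0.2,0,8.5],[0,0,-0.2,0,8.5],[0,0,-0.2,0,8.5],[0,0,3,0,8.5],[0,0,8,0,8.5],[0,0,12,0,8.5],[-1,4,12,0,8.5],[-3,10,12,0,8.5]]

```text
clock: 9.7
eef_pos: [0.5803, -0.226, 0.1525]
tool_rot: [0.708, 0.706, 0.001, 0.001]
ft_force: [1.1, 1.1, -1.1]
grip_width: 0.085
```

Run:
```python
from h import *
save("top","t2",(140,130,480,290),2); save("scene","s2",(150,100,450,330),2)
o=bot.get_obs();print(o["eef_pos"],o["tool_rot"],o["joint_pos"],o["ft_force"])
```

```text
[ 0.57539705 -0.2193801   0.15043489] [ 0.70527146  0.70892488 -0.00088689 -0.0041102 ] [-0.36509849  0.51870216  0.20333793  1.26366529  0.00171352  1.20052401] [ 0.17580188 -1.39186405 -0.91151235]
```

View pics/s2.png

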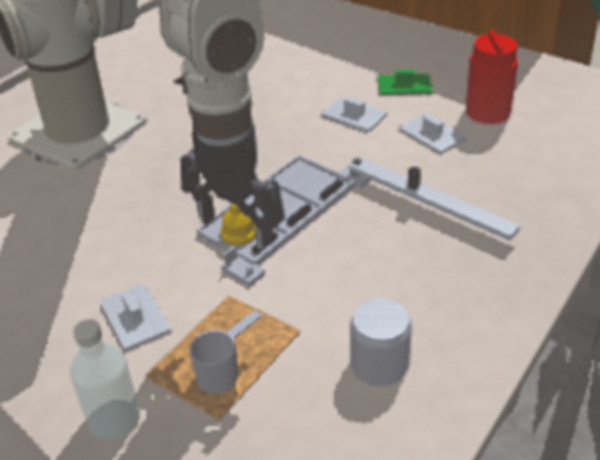

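View pics/t2.png

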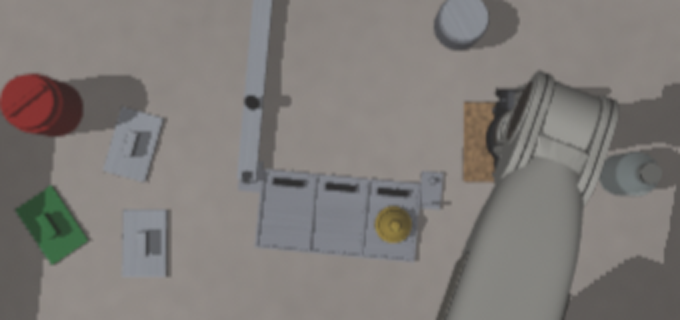

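The cup stands upright on the mat with its handle towards +y. Next is the teat.

Call:
send_rows:
  targets:
    - [[-2,2,0,-0.18,8.5],[-5,6,0,-0.36,8.5],[-9,10,0,-0.54,8.5],[-12.3,14.5,0,-0.72,8.5],[-12.3,14.5,0,-0.9,8.5],[-12.3,14.5,0,-1.08,8.5],[-12.3,14.5,0,-1.26,8.5],[-12.3,14.5,0,-1.44,8.5],[-12.3,14.5,0,-1.57,8.5],[-12.3,14.5,0,-1.57,8.5],[-12.3,14.5,0,-1.57,8.5]]

```text
clock: 11.18
eef_pos: [0.4568, -0.0806, 0.1519]
tool_rot: [1.0, 0.001, 0.0, 0.0]
ft_force: [0.7, 0.2, -0.7]
grip_width: 0.0848
```

Call:
send_rows:
  targets:
    - [[-0.1,0,-5,0,8.5],[-0.1,0,-9,0,8.5],[-0.1,0,-12,0,8.5],[-0.1,0,-13.1,0,8.5],[-0.1,0,-13.1,0,8.5],[-0.1,0,-13.1,0,8.5],[-0.1,0,-13.1,0,3.5],[-0.1,0,-13.1,0,3.5],[-0.1,0,-13.1,0,3.5],[-0.1,0,-13.1,0,3.5],[-0.1,0,-13.1,0,3.5],[-0.1,0,-13.1,0,3.5]]

```text
clock: 12.68
eef_pos: [0.4563, -0.0806, 0.0221]
tool_rot: [1.0, 0.0, 0.001, 0.0]
ft_force: [-2.0, 0.7, 7.8]
grip_width: 0.0457
```

Call:
send_rows:
  targets:
    - [[0,0,2,0,3.5],[0,0,5,0,3.5],[0,0,9,0,3.5],[0,0,9,0,3.5]]

```text
clock: 13.18
eef_pos: [0.4584, -0.0809, 0.1141]
tool_rot: [1.0, 0.0, 0.004, 0.001]
ft_force: [0.4, 0.1, -0.6]
grip_width: 0.0456
```

Run:
```python
from h import *
save("scene","s3",(190,120,350,240),4)
o=bot.get_obs();print(o["eef_pos"],o["ft_force"],o["grip_width"])
```

```text
[ 0.45689902 -0.0806655   0.11228094] [-1.32444645 -0.30682484 -1.66862607] 0.04551746281842816
```

View pics/s3.png

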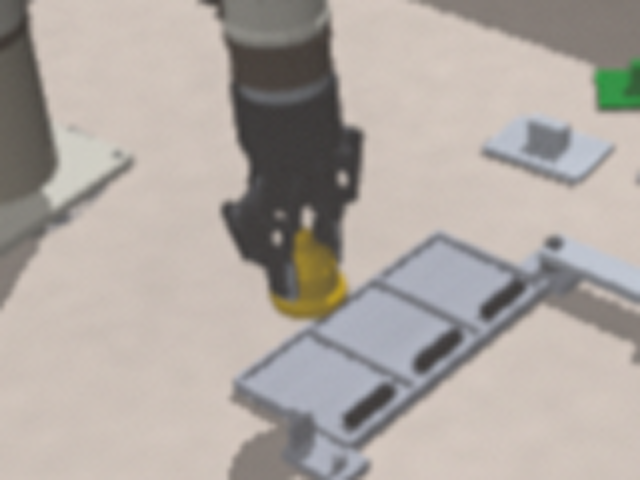

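Call:
send_rows:
  targets:
    - [[2,-3,0,0,3.5],[5,-8,0,0,3.5],[8,-12.5,0,0,3.5],[9.6,-14.7,0,0,3.5],[9.6,-14.7,0,0,3.5],[9.6,-14.7,-3,0,3.5],[9.6,-14.7,-6,0,3.5],[9.6,-14.7,-8,0,3.5],[9.6,-14.7,-9,0,3.5],[9.6,-14.7,-9.2,0,3.5],[9.6,-14.7,-9.2,0,3.5]]

```text
clock: 14.6
eef_pos: [0.5512, -0.2266, 0.0192]
tool_rot: [1.0, 0.001, -0.0, -0.0]
ft_force: [-0.2, -0.5, 0.9]
grip_width: 0.0457
```

Call:
send_rows:
  targets:
    - [[0,0,-0.1,0,3.5],[0,0,-0.1,0,6],[0,0,-0.1,0,8.5],[0,0,-0.1,0,8.5],[0,0,-0.1,0,8.5],[0,0,3,0,8.5],[0,0,7,0,8.5],[0,0,11,0,8.5],[-4,4,11,0,8.5],[-9,10,11,0,8.5],[-9,10,11,0,8.5]]

```text
clock: 15.98
eef_pos: [0.458, -0.1251, 0.1283]
tool_rot: [1.0, 0.001, -0.002, -0.001]
ft_force: [0.5, -0.6, -0.5]
grip_width: 0.085
```

Run:
```python
from h import *
save("top","t4",(140,130,480,290),2); save("scene","s4",(150,100,450,330),2)
o=bot.get_obs();print(o["eef_pos"],o["tool_rot"],o["joint_pos"],o["ft_force"])
```

```text
[ 0.46093521 -0.12650799  0.129155  ] [9.99999217e-01 1.24398506e-03 1.15981972e-04 6.57078432e-05] [-2.67822235e-01  2.69508465e-01 -2.34847859e-01  1.06618145e+00
 -6.50239965e-05  2.87128244e+00] [0.03945743 0.15939662 0.08477261]
```

View pics/s4.png

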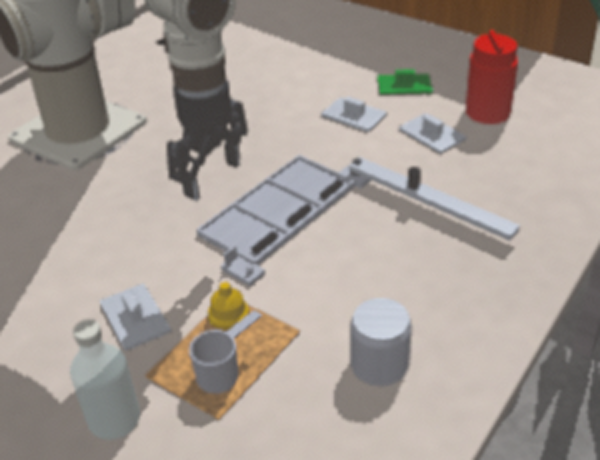

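View pics/t4.png

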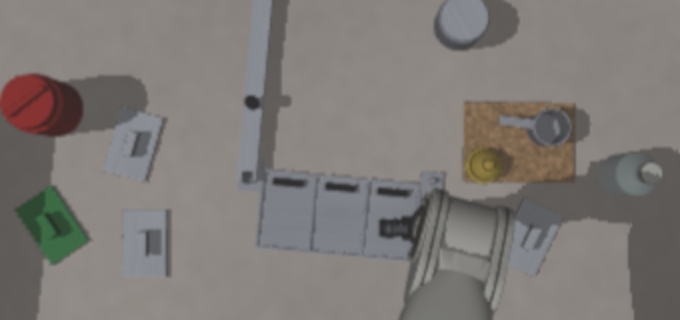

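Both stand on the mat, but the teat's flange is right at the mat's near edge. I'll re-grip it and move it about 17 mm inward.

Call:
send_rows:
  targets:
    - [[4,-5,0,0,8.5],[9,-10,0,0,8.5],[9,-10,0,0,8.5],[9,-10,-4,0,8.5],[9,-10,-8,0,8.5],[9,-10,-11,0,8.5],[9,-10,-11,0,8.5],[9,-10,-11,0,3.5],[9,-10,-11,0,3.5],[9,-10,-11,0,3.5],[9,-10,-11,0,3.5],[9,-10,-11,0,3.5]]

```text
clock: 17.58
eef_pos: [0.5535, -0.2283, 0.0214]
tool_rot: [1.0, 0.0, 0.002, 0.001]
ft_force: [-0.0, -0.6, 6.2]
grip_width: 0.0456
```

Call:
send_rows:
  targets:
    - [[0,0,1,0,3.5],[0.6,0,1,0,3.5],[1.2,0,1,0,3.5],[1.7,0,1,0,3.5],[1.7,0,0.5,0,3.5],[1.7,0,0.1,0,3.5],[1.7,0,0,0,3.5],[1.7,0,-0.1,0,3.5],[1.7,0,-0.1,0,6],[1.7,0,-0.1,0,8.5],[1.7,0,-0.1,0,8.5],[1.7,0,-0.1,0,8.5]]

```text
clock: 19.08
eef_pos: [0.5684, -0.2274, 0.0172]
tool_rot: [1.0, 0.0, -0.0, -0.0]
ft_force: [-0.4, -0.3, 0.8]
grip_width: 0.0846
```

Call:
send_rows:
  targets:
    - [[0,0,3,0,8.5],[0,0,8,0,8.5],[0,0,13,0,8.5],[-4,5,14,0,8.5],[-8,10,14,0,8.5],[-11,15,14,0,8.5],[-11,15,14,0,8.5]]

```text
clock: 19.95
eef_pos: [0.4553, -0.0746, 0.1575]
tool_rot: [1.0, 0.003, -0.002, -0.001]
ft_force: [1.0, 0.5, 0.8]
grip_width: 0.085
```

Run:
```python
from h import *
save("top","t5",(360,160,480,280),5); save("scene","s5",(150,180,450,330),2)
o=bot.get_obs();print(o["eef_pos"],o["tool_rot"],o["joint_pos"],o["ft_force"])
```

```text
[ 0.45894342 -0.07715494  0.15819025] [9.99999198e-01 1.07334372e-03 6.18358501e-04 2.63543106e-04] [-1.66352309e-01  2.19002115e-01 -2.20027017e-01  1.13045993e+00
 -3.13623766e-04  2.97309345e+00] [0.6315449  0.53897615 0.64792834]
```

View pics/s5.png

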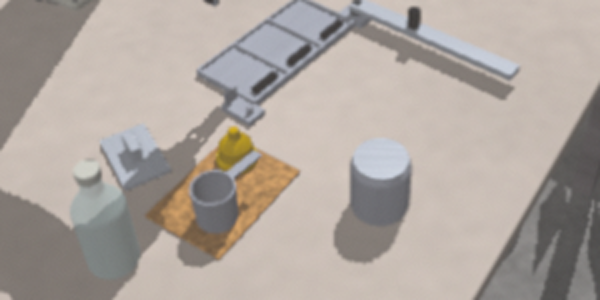

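View pics/t5.png

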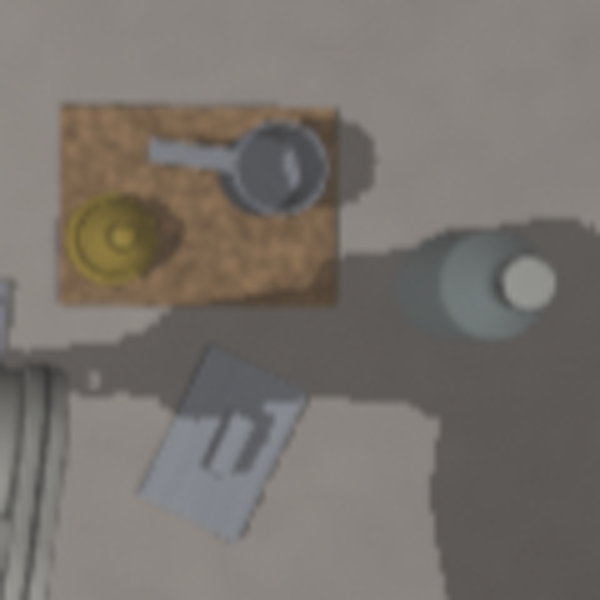

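Cup and teat are both fully on the mat. Candidates for this plate at top pixels: (405,248) grey, which is the one meant. I enlarged it above: aluminium, with an upright tab. The green one at (166,242) is the decoy. I'll pick up plate C.

Call:
send_rows:
  targets:
    - [[-0.5,-5,0,0,5],[-1,-11,0,-0.1,5],[-1.5,-17,0,-0.2,5],[-2.3,-22.3,0,-0.3,5],[-2.3,-22.3,0,-0.46,5],[-2.3,-22.3,0,-0.46,5],[-2.3,-22.3,-5,-0.46,5],[-2.3,-22.3,-9,-0.46,5],[-2.3,-22.3,-9,-0.46,5]]

```text
clock: 21.18
eef_pos: [0.4334, -0.2987, 0.0648]
tool_rot: [0.974, -0.226, -0.004, -0.001]
ft_force: [-0.2, 0.9, -0.2]
grip_width: 0.0501
```

Run:
```python
from h import *
save("scene","s6",(170,190,330,310),5)
o=bot.get_obs();print(o["eef_pos"],o["tool_rot"],o["joint_pos"],o["ft_force"])
```

```text
[ 0.43511133 -0.29981551  0.06701022] [ 9.74005024e-01 -2.26521313e-01 -1.42071704e-03 -5.37801690e-04] [-6.03319723e-01  4.27062291e-01 -1.83317276e-01  9.63454709e-01
 -3.93193957e-05  2.99528286e+00] [-0.10029774 -0.28305528  0.47537457]
```

View pics/s6.png

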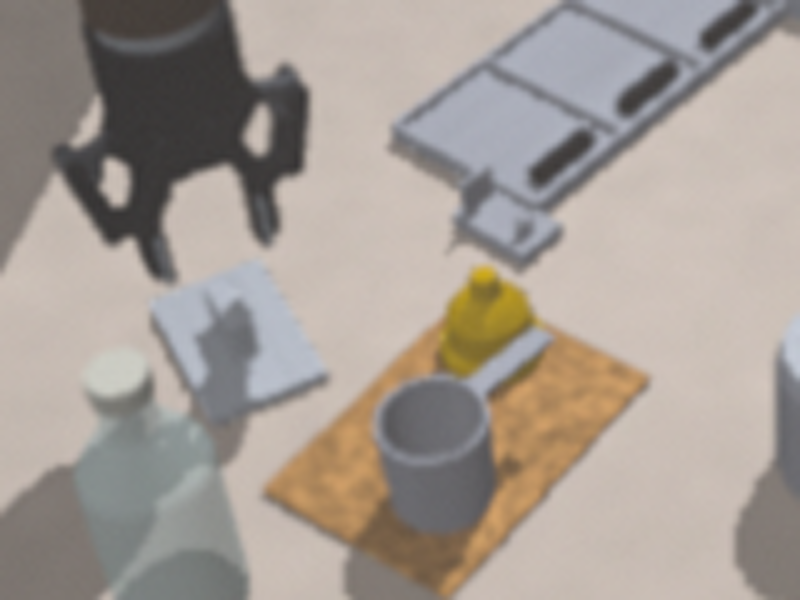

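Call:
send_rows:
  targets:
    - [[0,0,-3,0,5],[0,0,-5,0,5],[0,0,-5.6,0,5],[0,0,-5.6,0,5],[0,0,-5.6,0,0.8],[0,0,-5.6,0,0.8],[0,0,-5.6,0,0.8],[0,0,-5.6,0,0.8],[0,0,-5.6,0,0.8],[0,0,-5.6,0,0.8]]

```text
clock: 22.48
eef_pos: [0.4365, -0.3011, 0.0131]
tool_rot: [0.974, -0.228, 0.001, 0.0]
ft_force: [0.0, -0.5, 5.7]
grip_width: 0.0146
```

Call:
send_rows:
  targets:
    - [[0,0,3,0,0.8],[0,0,7,0,0.8],[0,0,7,0.12,0.8],[0,0,7,0.24,0.8],[0,0,7,0.381,0.8],[0,0,7,0.381,0.8]]

```text
clock: 23.22
eef_pos: [0.4353, -0.3002, 0.0815]
tool_rot: [0.999, -0.04, -0.0, -0.0]
ft_force: [-0.4, 0.2, -0.7]
grip_width: 0.0146
```

Run:
```python
from h import *
save("scene","s7",(170,190,330,310),5)
o=bot.get_obs();print(o["eef_pos"],o["tool_rot"],o["joint_pos"],o["ft_force"],o["grip_width"])
```

```text
[ 0.43528584 -0.30028069  0.08153508] [ 9.99188049e-01 -4.02876193e-02 -3.36282757e-04 -1.92015940e-04] [-6.03859523e-01  4.10025013e-01 -1.66575573e-01  9.94969450e-01
 -3.46399271e-05  2.61833020e+00] [ 0.00829914  0.05875453 -1.75372131] 0.01477319674845436
```

View pics/s7.png

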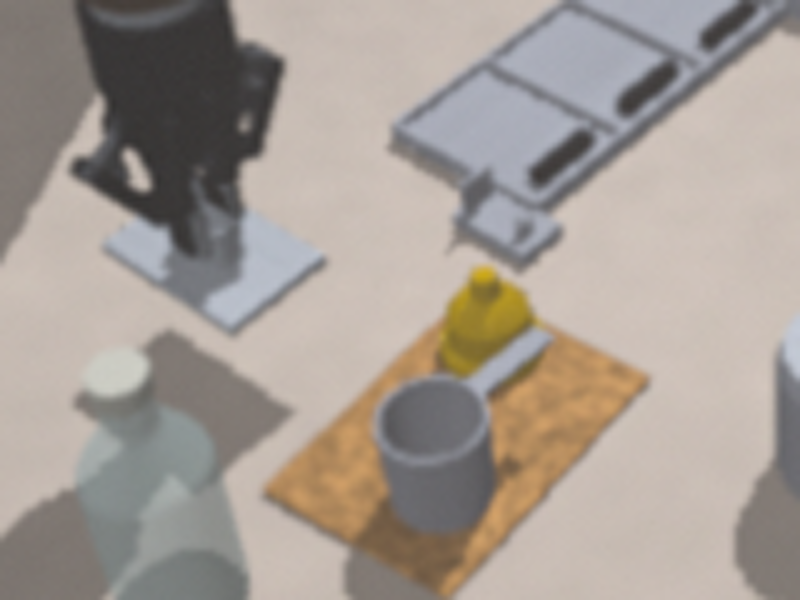

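Call:
send_rows:
  targets:
    - [[0.5,4,1,0,0.8],[1,9,1,0,0.8],[1.8,14,1,0,0.8],[2.4,19,1,0,0.8],[2.8,22,1,0,0.8],[2.8,22,1,0,0.8],[2.8,22,-2,0,0.8],[2.8,22,-4,0,0.8],[2.8,22,-4,0,0.8],[2.8,22,-4,0,0.8]]

```text
clock: 24.52
eef_pos: [0.4641, -0.0812, 0.0424]
tool_rot: [0.999, -0.04, 0.0, 0.0]
ft_force: [0.3, -0.2, -1.1]
grip_width: 0.0147
```

Run:
```python
from h import *
save("scene","s8",(210,150,350,255),5);save("top","t8",(250,190,400,290),5)
o=bot.get_obs();print(o["eef_pos"],o["tool_rot"],o["joint_pos"],o["ft_force"],o["grip_width"])
```

```text
[ 0.46453486 -0.08104208  0.04279392] [ 9.99215058e-01 -3.96006151e-02  1.01184556e-03  1.85280997e-04] [-1.72656641e-01  3.59396213e-01 -3.69722967e-01  8.39622183e-01
 -9.88374139e-05  3.04815790e+00] [-0.32256185  0.09290379 -1.16543191] 0.014676562135778707
```

View pics/s8.png

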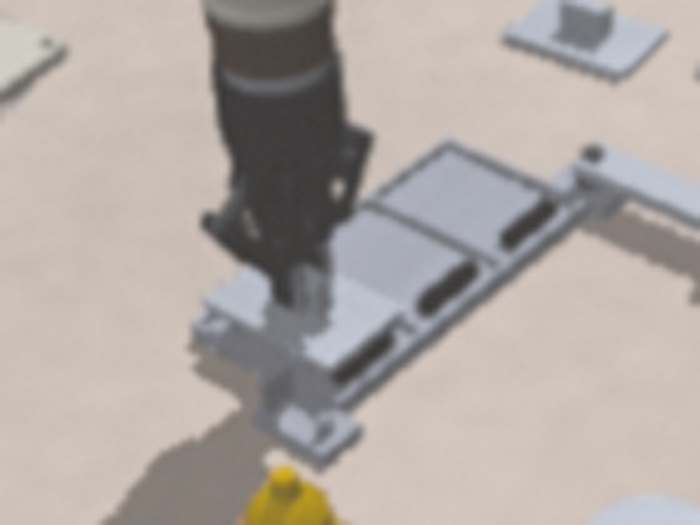

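View pics/t8.png

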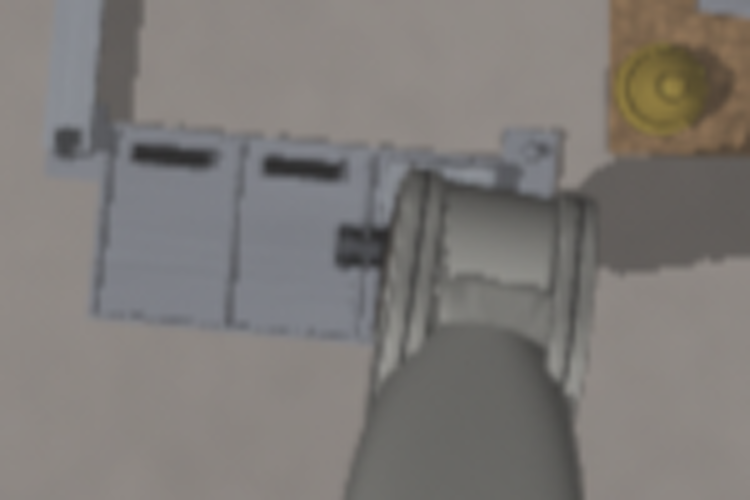

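Call:
send_rows:
  targets:
    - [[0,0,-0.8,0,0.8],[0,0,-1.4,0,0.8],[0,0,-1.8,0,0.8],[0,0,-2.1,0,0.8],[0,0,-2.3,0,0.8],[0,0,-2.4,0,0.8],[0,0,-2.4,0,0.8],[0,0,-2.4,0,0.8]]

```text
clock: 25.62
eef_pos: [0.464, -0.0806, 0.021]
tool_rot: [0.999, -0.039, 0.001, 0.0]
ft_force: [-9.0, 1.4, 29.2]
grip_width: 0.0147
```

Call:
send_rows:
  targets:
    - [[0,0,0.1,0,3],[0,0,0.1,0,5],[0,0,0.1,0,5],[0,0,3,0,5],[0,0,7,0,5],[0,0,7,0,0.5],[2,0,7,0,0],[4.2,-0.2,7,0,0],[4.2,-0.2,4,0,0],[4.2,-0.2,3,0,0],[4.2,-0.2,3,0,0]]

```text
clock: 27.0
eef_pos: [0.5039, -0.0822, 0.0463]
tool_rot: [0.999, -0.039, -0.002, -0.0]
ft_force: [-0.4, 0.3, -0.5]
grip_width: 0.0
```

Call:
send_rows:
  targets:
    - [[0,0,-1.5,0,0],[0,0,-2.5,0,0],[0,0,-3,0,0],[0,0,-3.3,0,0],[0,0,-3.6,0,0],[0,0,-3.6,0,0]]

```text
clock: 27.75
eef_pos: [0.5052, -0.0824, 0.0159]
tool_rot: [0.999, -0.039, 0.001, 0.0]
ft_force: [-11.4, 2.3, 31.9]
grip_width: -0.0001
```

Call:
send_rows:
  targets:
    - [[0,0,2,0,0],[0,0,8,0,0],[0,4,14,0,0],[0,10,14,0,0],[-2,16,14,0,0]]

```text
clock: 28.38
eef_pos: [0.4921, 0.004, 0.1531]
tool_rot: [1.0, -0.007, 0.001, -0.018]
ft_force: [-0.0, 0.3, -0.5]
grip_width: 0.0006
```

Run:
```python
from h import *
save("scene","s9",(210,150,350,255),5);save("top","t9",(140,130,440,290),2.6)
o=bot.get_obs();print(o["eef_pos"],o["tool_rot"],o["joint_pos"],o["ft_force"],o["grip_width"])
```

```text
[0.4888326  0.00357639 0.1511186 ] [ 0.99980993 -0.007068   -0.00166395 -0.01809367] [-0.01513167  0.27272498 -0.16860578  1.13308689  0.03616125  3.14053396] [ 0.16771199 -1.40485508  0.05441445] -2.076065268802889e-05
```

View pics/s9.png

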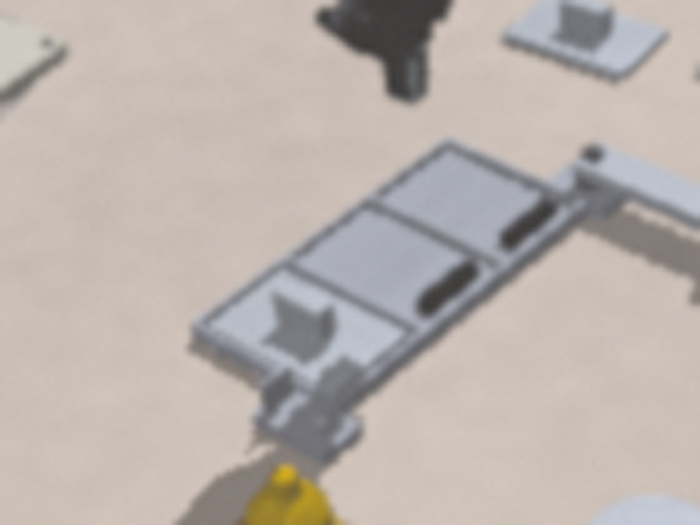

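View pics/t9.png

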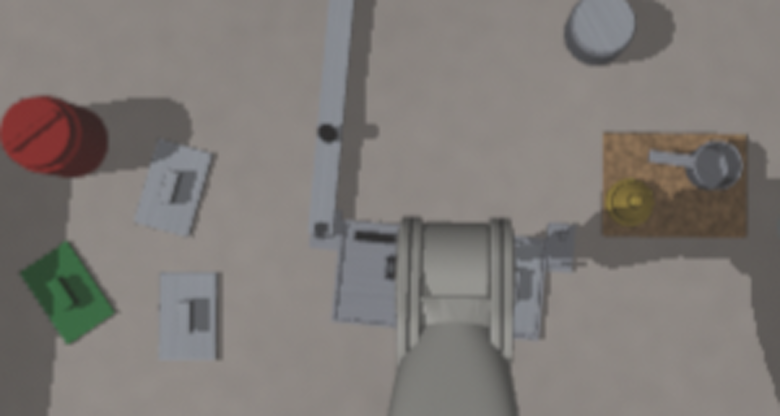

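Call:
send_rows:
  targets:
    - [[0,0,0,0.18,3],[0,0,0,0.36,5],[0,0,0,0.54,5],[-1,3,0,0.72,5],[-2,7,0,0.9,5],[-3,11,0,1.08,5],[-4,15,0,1.26,5],[-5,19,0,1.44,5],[-5.5,23,0,1.62,5],[-6,27,0,1.8,5],[-6.5,30,0,1.98,5],[-6.5,31.5,0,2.16,5]]

```text
clock: 29.98
eef_pos: [0.4255, 0.318, 0.1501]
tool_rot: [0.475, 0.88, -0.017, -0.008]
ft_force: [0.3, -0.4, -0.3]
grip_width: 0.0503
```

Call:
send_rows:
  targets:
    - [[0,0,0,0.18,5],[0,0,0,0.36,5],[0,0,0,0.54,5],[0,0,0,0.72,5],[0,0,0,0.9,5],[0,0,0,1.02,5],[0,0,0,1.02,5],[0,0,0,1.02,5]]

```text
clock: 30.98
eef_pos: [0.4261, 0.317, 0.151]
tool_rot: [-0.01, 1.0, -0.019, 0.0]
ft_force: [-0.6, 0.5, 0.3]
grip_width: 0.0501
```

Run:
```python
from h import *
save("top","t10",(260,190,410,290),5)
o=bot.get_obs();q=o["tool_rot"];print(o["eef_pos"],q,2*np.arctan2(q[1],q[0]),o["joint_pos"],o["ft_force"],o["grip_width"])
```

```text
[0.42607564 0.31720188 0.1511552 ] [-1.02755209e-02  9.99776285e-01 -1.84833922e-02  3.96479776e-04] 3.162147570209371 [ 0.65708074  0.36579559 -0.0355502   1.19110307 -0.02997726  0.6368504 ] [0.58436697 0.02685885 0.64199117] 0.05026214433535126
```

View pics/t10.png

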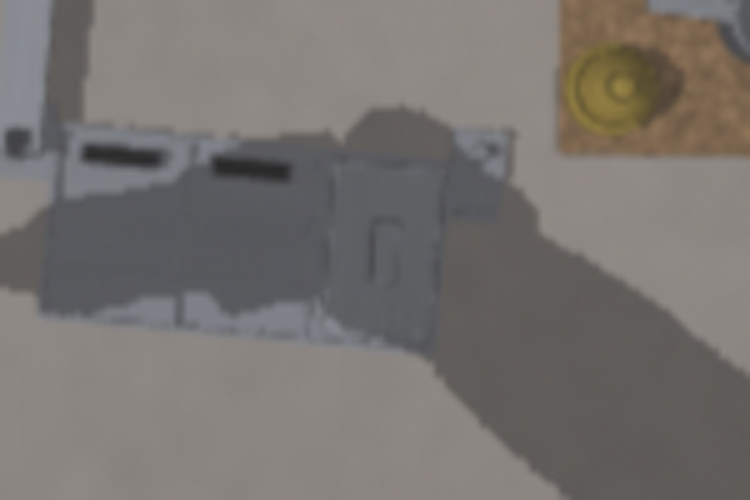

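Call:
send_rows:
  targets:
    - [[-0.3,0.1,-4,0,5],[-0.3,0.1,-8,0,5],[-0.3,0.1,-8,0,5]]

```text
clock: 31.4
eef_pos: [0.4206, 0.3167, 0.0688]
tool_rot: [-0.011, 1.0, -0.02, -0.002]
ft_force: [-0.8, 0.7, -0.0]
grip_width: 0.0499
```

Run:
```python
from h import *
save("scene","s11",(270,90,450,220),4)
o=bot.get_obs();q=o["tool_rot"];print(o["eef_pos"],w2px("scene",o["eef_pos"]),w2px("scene",(.4234,.3188,.035)))
```

```text
[0.42213571 0.31788872 0.07084806] [326.07181849 141.43945392] [326.51539291 149.5802485 ]
```

View pics/s11.png

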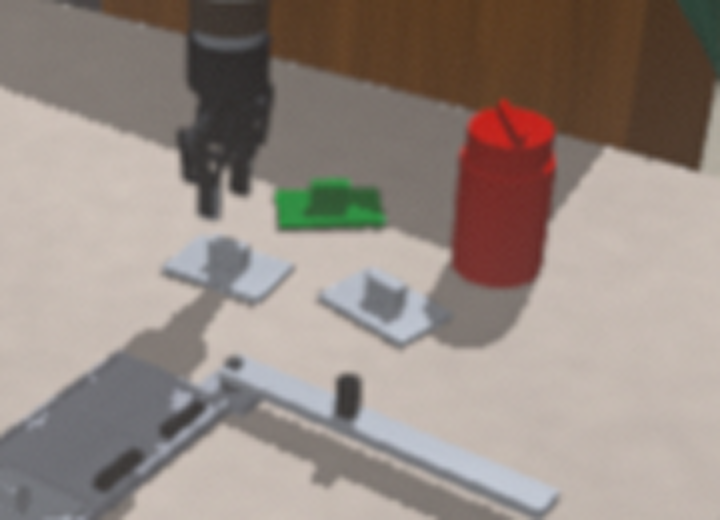

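The plate at (213,251) is grey aluminium, with the green look-alike behind it, and the gripper is lined up over its tab. I'll grip it.

Call:
send_rows:
  targets:
    - [[0.1,0,-3,0,5],[0.1,0,-5.3,0,5],[0.1,0,-5.9,0,5],[0.1,0,-5.9,0,5],[0.1,0,-5.9,0,0.8],[0.1,0,-5.9,0,0.8],[0.1,0,-5.9,0,0.8],[0.1,0,-5.9,0,0.8],[0.1,0,-5.9,0,0.8]]

```text
clock: 32.58
eef_pos: [0.425, 0.3194, 0.0145]
tool_rot: [-0.011, 1.0, -0.017, 0.002]
ft_force: [-2.1, -1.1, 7.4]
grip_width: 0.0143
```

Call:
send_rows:
  targets:
    - [[0,0,3,0,0.8],[0,0,7,0,0.8],[0,0,7,0,0.8]]

```text
clock: 32.95
eef_pos: [0.4263, 0.3206, 0.0863]
tool_rot: [-0.011, 1.0, -0.016, 0.004]
ft_force: [0.7, -0.2, -1.8]
grip_width: 0.015
```

Run:
```python
from h import *
save("scene","s12",(270,90,450,220),4)
o=bot.get_obs();q=o["tool_rot"];print(o["eef_pos"],q,o["grip_width"],o["ft_force"])
```

```text
[0.42506099 0.319629   0.08429617] [-0.0112771   0.99979176 -0.01684867  0.00231878] 0.014344389335486358 [-0.72232919  0.08122712 -1.92934823]
```

View pics/s12.png

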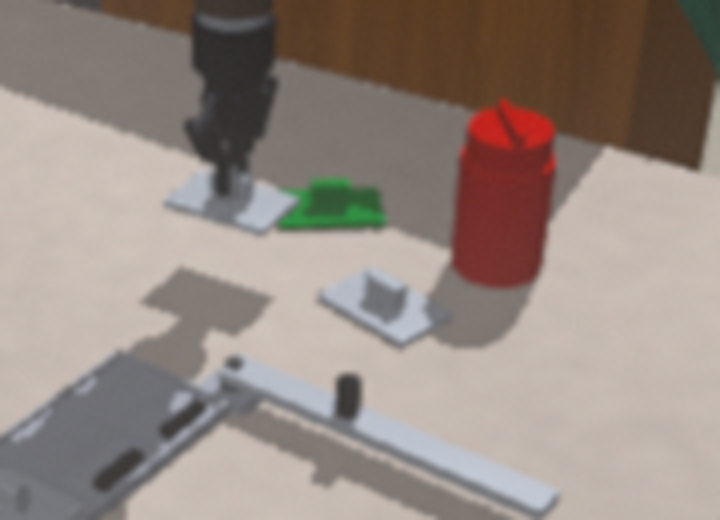

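Call:
send_rows:
  targets:
    - [[0.5,-3,1,0,0.8],[1,-8,1,-0.05,0.8],[1.8,-13,1,-0.1,0.8],[2.4,-18,1,-0.1,0.8],[3.2,-23,1,-0.1,0.8],[4,-28,1,-0.1,0.8],[4.6,-31.5,1,-0.1,0.8],[4.6,-31.5,1,-0.1,0.8],[4.6,-31.5,-2,-0.1,0.8],[4.6,-31.5,-4,-0.1,0.8],[4.6,-31.5,-4,-0.1,0.8],[4.6,-31.5,-4,-0.1,0.8]]

```text
clock: 34.5
eef_pos: [0.47, 0.0044, 0.0428]
tool_rot: [0.038, 0.999, -0.018, -0.0]
ft_force: [-0.3, 0.3, -1.7]
grip_width: 0.0152
```

Run:
```python
from h import *
save("scene","s13",(210,130,370,250),5)
o=bot.get_obs();q=o["tool_rot"];print(o["eef_pos"],q,2*np.arctan2(q[1],q[0]),o["grip_width"],o["joint_pos"])
```

```text
[0.47049685 0.0043008  0.04323289] [ 3.82698962e-02  9.99105295e-01 -1.79981525e-02  3.01633809e-04] 3.065021753297097 0.014797222096033586 [ 0.03232754  0.35980249 -0.36826245  0.84467026 -0.03595108  0.1089333 ]
```

View pics/s13.png

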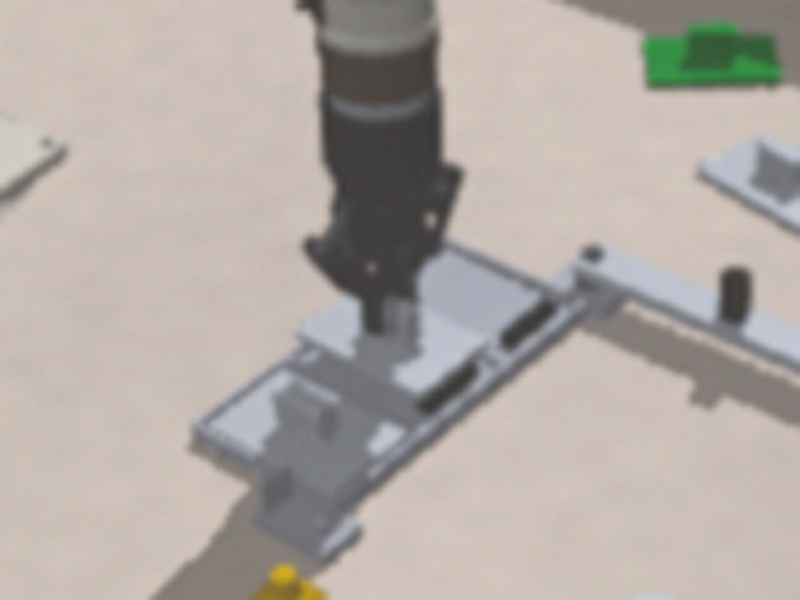

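Call:
send_rows:
  targets:
    - [[0,0,-0.8,0,0.8],[0,0,-1.3,0,0.8],[0,0,-1.6,0,0.8],[0,0,-1.9,0,0.8],[0,0,-2.1,0,0.8],[0,0,-2.2,0,0.8],[0,0,-2.2,0,0.8],[0,0,-2.2,0,0.8]]

```text
clock: 35.55
eef_pos: [0.4706, 0.0037, 0.0223]
tool_rot: [0.039, 0.999, -0.018, 0.001]
ft_force: [-4.4, -1.4, 14.8]
grip_width: 0.0145
```

Call:
send_rows:
  targets:
    - [[0,0,0.1,0,3],[0,0,0.1,0,5],[0,0,0.1,0,5],[0,0,3,0,5],[0,0,7,0,5],[0,0,7,0,0.5],[2,0,7,0,0],[4.4,-0.3,7,0,0],[4.4,-0.3,4,0,0],[4.4,-0.3,3,0,0],[4.4,-0.3,3,0,0]]

```text
clock: 36.92
eef_pos: [0.5123, 0.0007, 0.0492]
tool_rot: [0.039, 0.999, -0.018, -0.002]
ft_force: [-0.3, 0.1, 0.6]
grip_width: -0.0
```

Call:
send_rows:
  targets:
    - [[0,0,-1.5,0,0],[0,0,-2.5,0,0],[0,0,-3,0,0],[0,0,-3.4,0,0],[0,0,-3.8,0,0],[0,0,-3.8,0,0]]

```text
clock: 37.67
eef_pos: [0.5141, 0.0008, 0.016]
tool_rot: [0.039, 0.999, -0.018, 0.001]
ft_force: [-8.5, 0.4, 23.9]
grip_width: -0.0
```

Call:
send_rows:
  targets:
    - [[0,0,2,0,0],[0,0,8,0,0],[0,2,12,0,0],[-1,7,12,0,3],[-1,13,12,0,5],[-1,19,12,0,5],[-1,19,12,0,5]]

```text
clock: 38.55
eef_pos: [0.504, 0.1949, 0.1329]
tool_rot: [0.035, 0.999, -0.017, 0.001]
ft_force: [1.1, -1.2, -0.5]
grip_width: 0.0501
```

Run:
```python
from h import *
save("scene","s14",(210,130,370,250),5);im=save("top","t14",(150,160,380,280),3)
o=bot.get_obs();q=o["tool_rot"];print(o["eef_pos"],q,2*np.arctan2(q[1],q[0]),o["grip_width"],o["joint_pos"])
```

```text
[0.50376327 0.19127942 0.13258747] [ 3.77603765e-02  9.99117363e-01 -1.84017895e-02 -1.54928011e-04] 3.0660411422344396 0.05022525632931682 [ 0.38174394  0.38993742 -0.05069094  1.14544844 -0.03348652  0.45755132]
```

View pics/s14.png

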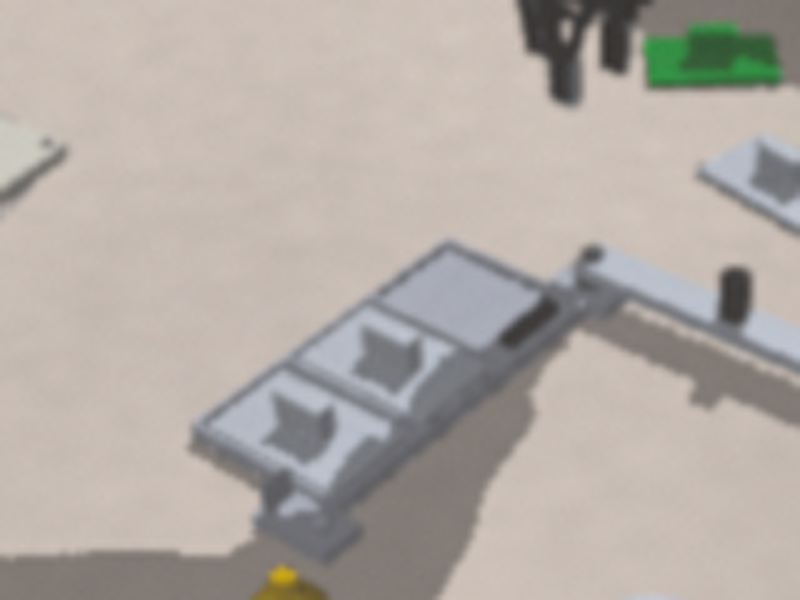

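View pics/t14.png

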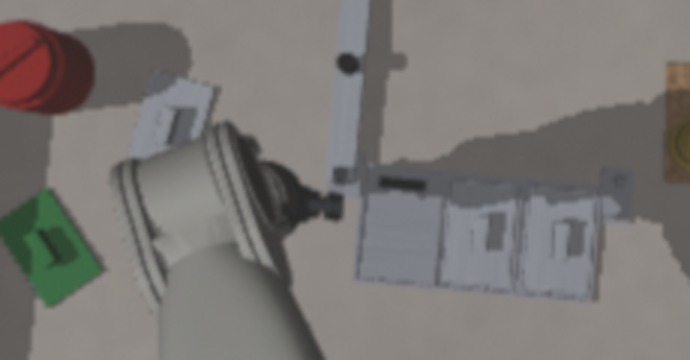

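Run:
```python
from h import *
print("canister top",px2w("top",(155.5,181.5),.16))
# base from scene picture: ellipse bottom centre approx
print(px2w("scene",(396,158),0))
im=np.load("top0.npy"); 
b=(135,155,235,225);k=8;c=cv2.resize(im[b[1]:b[3],b[0]:b[2]],None,fx=k,fy=k,interpolation=cv2.INTER_CUBIC)
for p,z,L in(((.5827,.3369,-.274),.008,(.108,.07)),((.5827,.3369,-.274),.035,(.04,.016))):
    cc,ss=np.cos(p[2]),np.sin(p[2])
    q=[((w2px("top",(p[0]+cc*m[0]-ss*m[1],p[1]+ss*m[0]+cc*m[1],z))-b[:2]+.5)*k-.5) for m in rect(*L,z)]
    cv2.polylines(c,[np.round(q).astype(int)],True,(255,0,0),1)
cv2.imwrite("pics/A.png",c[:,:,::-1])
```

```text
canister top [0.63350151 0.45311704 0.16      ]
[0.65385189 0.45482206 0.        ]
```

View pics/A.png

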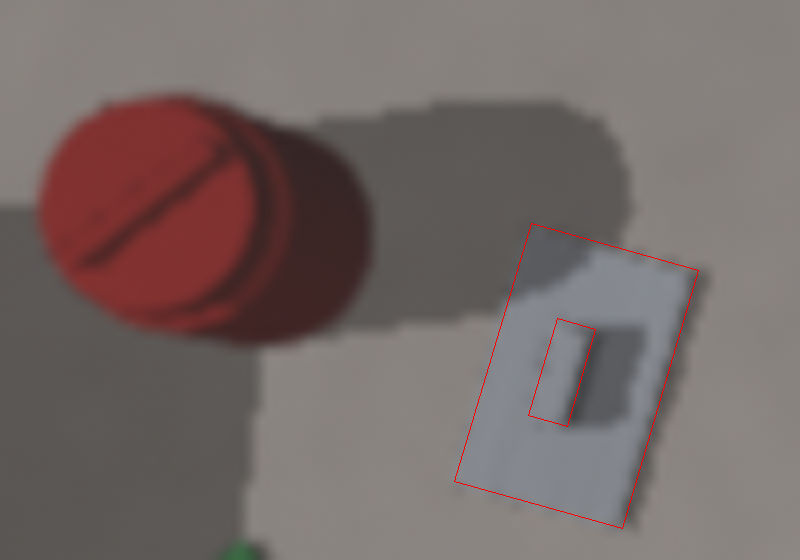

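Call:
send_rows:
  targets:
    - [[2,4,0,-0.05,5],[4,8,0,-0.1,5],[6,12,0,-0.15,5],[7.9,14.5,0,-0.2,5],[7.9,14.5,0,-0.2,5],[7.9,14.5,-4,-0.2,5],[7.9,14.5,-7,-0.2,5],[7.9,14.5,-7,-0.2,5]]

```text
clock: 39.65
eef_pos: [0.5808, 0.3322, 0.0597]
tool_rot: [0.139, 0.99, -0.021, -0.005]
ft_force: [-0.5, -0.3, 0.3]
grip_width: 0.0499
```

Run:
```python
from h import *
save("scene","s15",(270,90,450,220),4)
o=bot.get_obs();q=o["tool_rot"];print(o["eef_pos"],q,2*np.arctan2(q[1],q[0]))
```

```text
[0.58229585 0.33339404 0.06202311] [ 0.13914208  0.99008178 -0.0191616  -0.00322277] 2.8623495650279644
```

View pics/s15.png

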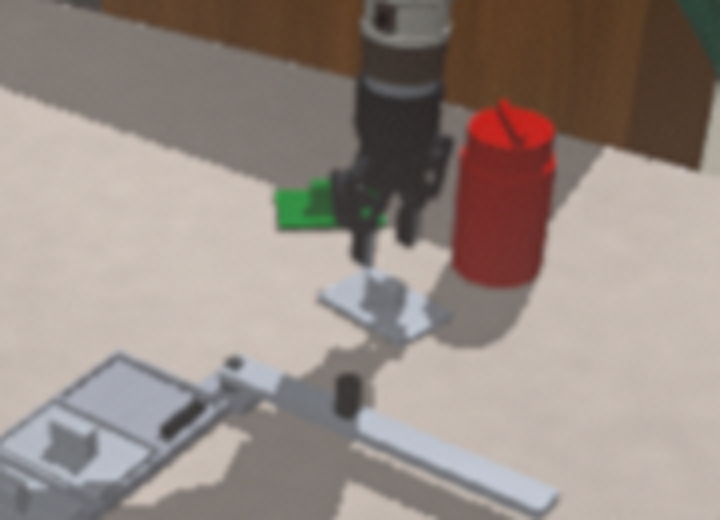

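The last plate, at (207,203), is grey with its tab up and hasn't moved. I'll grip it.

Call:
send_rows:
  targets:
    - [[0,0.3,-2.5,0,5],[0,0.3,-4.5,0,5],[0,0.3,-5,0,5],[0,0.3,-5,0,5],[0,0.3,-5,0,0.8],[0,0.3,-5,0,0.8],[0,0.3,-5,0,0.8],[0,0.3,-5,0,0.8],[0,0.3,-5,0,0.8]]

```text
clock: 40.83
eef_pos: [0.5839, 0.3392, 0.0146]
tool_rot: [0.138, 0.99, -0.017, -0.001]
ft_force: [-0.9, -0.7, 6.0]
grip_width: 0.0148
```

Call:
send_rows:
  targets:
    - [[0,0,3,0,0.8],[0,0,8,0,0.8],[0,0,8,0.1,0.8],[0,0,8,0.2,0.8],[0,0,8,0.2,0.8]]

```text
clock: 41.45
eef_pos: [0.5826, 0.3387, 0.0924]
tool_rot: [0.039, 0.999, -0.018, -0.0]
ft_force: [-0.5, -0.5, -1.1]
grip_width: 0.0148
```

Run:
```python
from h import *
save("scene","s16",(270,90,450,220),4)
o=bot.get_obs();q=o["tool_rot"];print(o["eef_pos"],q,2*np.arctan2(q[1],q[0]),o["ft_force"],o["grip_width"])
```

```text
[0.5826762  0.33864151 0.09228834] [ 3.94681177e-02  9.99052073e-01 -1.83563324e-02 -5.18341285e-04] 3.0626225869511474 [-0.17262653  0.34457321 -0.9715392 ] 0.01465164539019271
```

View pics/s16.png

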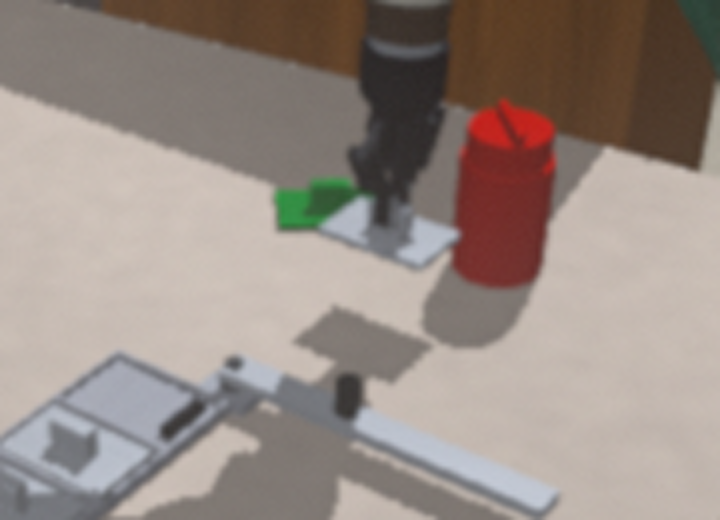

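Call:
send_rows:
  targets:
    - [[-3,-3,1,0,0.8],[-6,-7,1,0,0.8],[-9,-12,1,0,0.8],[-10.5,-17,1,0,0.8],[-10.5,-21,1,0,0.8],[-10.5,-24.8,1,0,0.8],[-10.5,-24.8,1,0,0.8],[-10.5,-24.8,-2,0,0.8],[-10.5,-24.8,-4.8,0,0.8],[-10.5,-24.8,-4.8,0,0.8],[-10.5,-24.8,-4.8,0,0.8]]

```text
clock: 42.88
eef_pos: [0.4787, 0.0914, 0.0454]
tool_rot: [0.039, 0.999, -0.018, 0.0]
ft_force: [0.6, -0.6, -1.9]
grip_width: 0.0147
```

Run:
```python
from h import *
save("scene","s17",(230,130,390,250),5)
o=bot.get_obs();q=o["tool_rot"];print(o["eef_pos"],q,2*np.arctan2(q[1],q[0]),o["grip_width"],o["joint_pos"])
```

```text
[0.479124   0.09140385 0.04580774] [ 3.85672491e-02  9.99096928e-01 -1.78078315e-02  8.81409018e-04] 3.064426748037027 0.014849231954069694 [ 0.21025457  0.38800661 -0.31459133  0.87526445 -0.03495438  0.28754398]
```

View pics/s17.png

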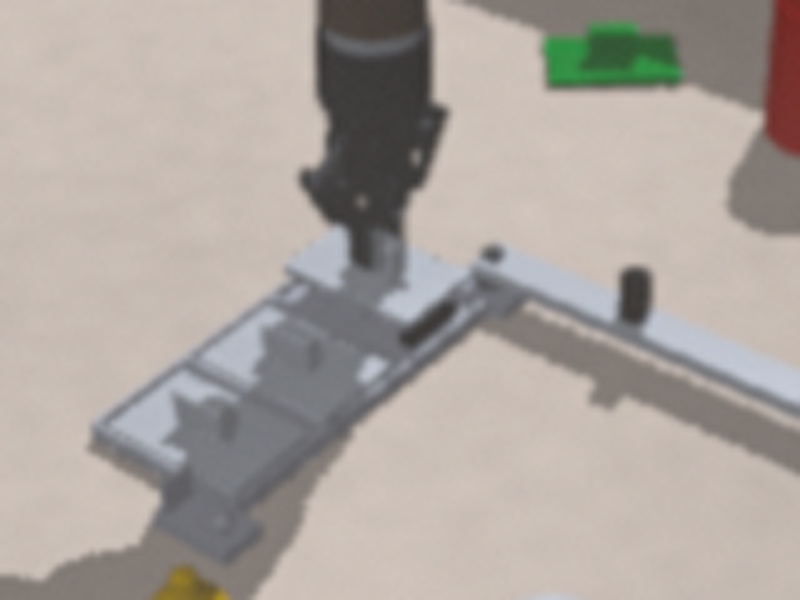

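Call:
send_rows:
  targets:
    - [[-0.2,-0.2,-0.8,0,0.8],[-0.2,-0.2,-1.4,0,0.8],[-0.2,-0.2,-1.8,0,0.8],[-0.2,-0.2,-2.1,0,0.8],[-0.2,-0.2,-2.3,0,0.8],[-0.2,-0.2,-2.45,0,0.8],[-0.2,-0.2,-2.45,0,0.8],[-0.2,-0.2,-2.45,0,0.8]]

```text
clock: 43.92
eef_pos: [0.4761, 0.0885, 0.0223]
tool_rot: [0.039, 0.999, -0.018, 0.0]
ft_force: [-7.4, -2.5, 19.2]
grip_width: 0.0143
```

Call:
send_rows:
  targets:
    - [[0,0,0.1,0,3],[0,0,0.1,0,5],[0,0,0.1,0,5],[0,0,3,0,5],[0,0,7,0,5],[0,0,7,0,0.5],[2,0,7,0,0],[4.4,-0.3,7,0,0],[4.4,-0.3,4,0,0],[4.4,-0.3,3,0,0],[4.4,-0.3,3,0,0]]

```text
clock: 45.3
eef_pos: [0.5183, 0.0855, 0.0486]
tool_rot: [0.039, 0.999, -0.019, -0.002]
ft_force: [0.2, -0.1, 0.4]
grip_width: 0.0002
```

Call:
send_rows:
  targets:
    - [[0,0,-1.5,0,0],[0,0,-2.5,0,0],[0,0,-3,0,0],[0,0,-3.4,0,0],[0,0,-3.8,0,0],[0,0,-3.8,0,0]]

```text
clock: 46.05
eef_pos: [0.5201, 0.0858, 0.016]
tool_rot: [0.039, 0.999, -0.018, 0.001]
ft_force: [-9.7, -0.8, 26.0]
grip_width: -0.0
```

Call:
send_rows:
  targets:
    - [[0,0,2,0,0],[0,0,8,0,0],[-2,3,14,0,0],[-4,8,14,0,2],[-6,14,14,0,3],[-8,20,14,0,3.4],[-10,25,14,0,3.4],[-10,25,14,0,3.4]]

```text
clock: 47.05
eef_pos: [0.4186, 0.3394, 0.1523]
tool_rot: [0.035, 0.999, -0.017, 0.0]
ft_force: [0.7, -0.1, -0.2]
grip_width: 0.034
```

Run:
```python
from h import *
im=save("top","t18",(245,120,435,275),4); save("scene","s18",(200,150,370,340),3)
o=bot.get_obs();q=o["tool_rot"];print(o["eef_pos"],2*np.arctan2(q[1],q[0]),o["joint_pos"])
```

```text
[0.41967887 0.33604039 0.1521159 ] 3.0658403735780317 [ 0.69063882  0.37950246 -0.01245694  1.2034083  -0.02739983  0.76672777]
```

View pics/t18.png

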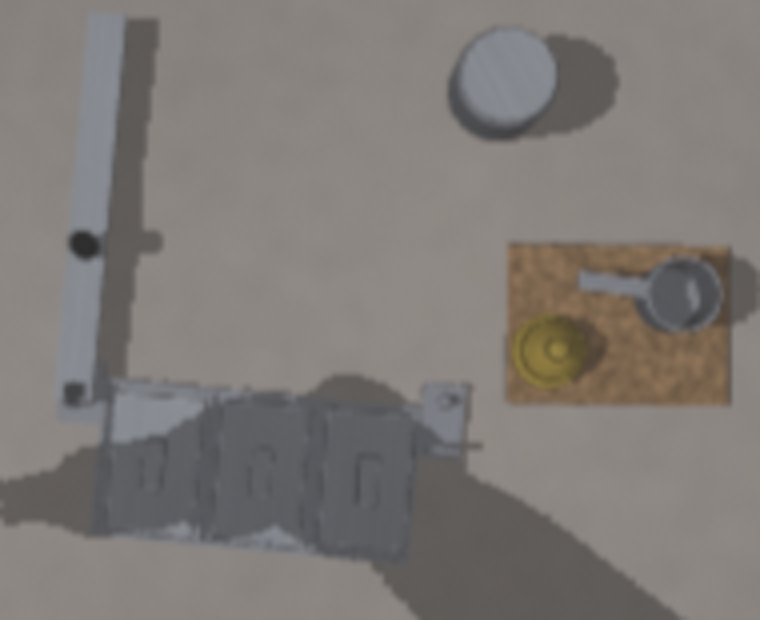

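View pics/s18.png

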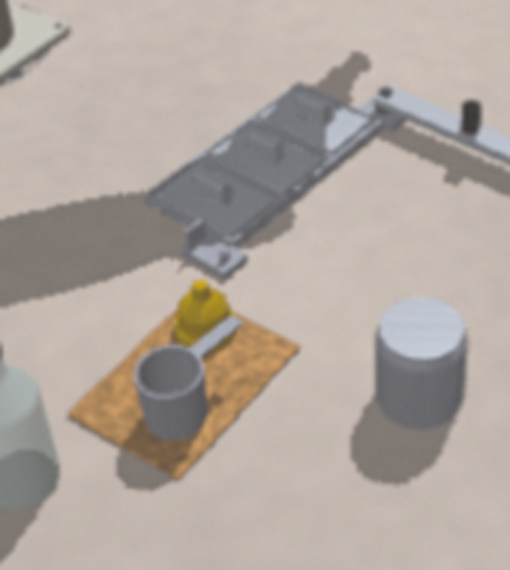

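Run:
```python
from h import *
k=px2w("top",(266.1,180.9),.067);h=px2w("top",(263.4,218.0),.036);print(k,h)
t=[.4704,.0051,-.0792];c,s=np.cos(t[2]),np.sin(t[2]);H=np.array([t[0]+c*.05-s*.15,t[1]+s*.05+c*.15]);print(H,np.linalg.norm(k[:2]-H),np.arctan2(k[1]-H[1],k[0]-H[0]))
print(px2w("scene",np.array([471/3+200,150+106/3]),.067))
```

```text
[0.64476972 0.14079265 0.067     ] [0.52995005 0.15114951 0.036     ]
[0.53211085 0.15067394] 0.11309138144093685 -0.08748592969896261
[0.65061706 0.13948844 0.067     ]
```

All three plates are level, with the fingertip reading z=0.016 at each far end. Cup and teat stand on the mat. Next I'll swing the bar, caging the knob loosely between the fingers.

Call:
send_rows:
  targets:
    - [[4,-4,0,0,3.6],[8,-8,0,0,3.6],[12,-11,0,0,3.6],[16,-14,0,0,3.6],[20,-17.5,0,0,3.6],[22.5,-19.5,0,0,3.6],[22.5,-19.5,0,0,3.6],[22.5,-19.5,-4,0,3.6],[22.5,-19.5,-6,0,3.6],[22.5,-19.5,-6,0,3.6]]

```text
clock: 48.4
eef_pos: [0.6426, 0.1397, 0.0901]
tool_rot: [0.039, 0.999, -0.019, -0.003]
ft_force: [-0.0, -0.9, -0.0]
grip_width: 0.0359
```

Run:
```python
from h import *
save("scene","s19",(280,110,440,230),5)
o=bot.get_obs();q=o["tool_rot"];print(o["eef_pos"],2*np.arctan2(q[1],q[0]),o["grip_width"],o["joint_pos"])
```

```text
[0.64398095 0.14015873 0.09185284] 3.0636660515553578 0.03597751090378014 [ 0.23032813  0.6470554   0.26706448  1.20280255 -0.03480628  0.30846355]
```

View pics/s19.png

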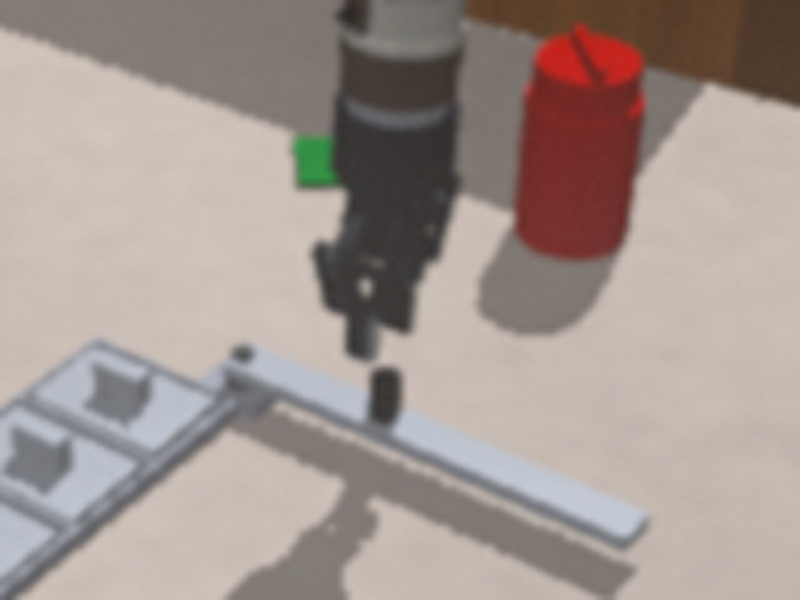

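Call:
send_rows:
  targets:
    - [[0.1,0,-2,0,3.6],[0.1,0,-3.6,0,3.6],[0.1,0,-4.6,0,3.6],[0.1,0,-4.6,0,3.6]]

```text
clock: 48.95
eef_pos: [0.6453, 0.1406, 0.0454]
tool_rot: [0.039, 0.999, -0.018, -0.001]
ft_force: [-0.1, 0.8, -0.4]
grip_width: 0.0362
```

Run:
```python
from h import *
o=bot.get_obs();q=o["tool_rot"];print(o["eef_pos"],2*np.arctan2(q[1],q[0]),o["grip_width"],o["ft_force"])
H=np.array([.5321,.1507]);b0=-.0875;P0=H+.115*np.array([np.cos(b0),np.sin(b0)]);print(P0)
for b in np.arange(b0,-1.72,-.13):
    P=H+.115*np.array([np.cos(b),np.sin(b)]); print(round(b-b0,3),np.round((P-P0)*100,2))
```

```text
[0.64530249 0.14062361 0.04541524] 3.0642623987183235 0.036248035168436096 [-0.12826258  0.75967249 -0.41605434]
[0.64666005 0.14065034]
0.0 [0. 0.]
-0.13 [-0.23 -1.48]
-0.26 [-0.64 -2.91]
-0.39 [-1.24 -4.28]
-0.52 [-2.01 -5.56]
-0.65 [-2.94 -6.73]
-0.78 [-4.02 -7.77]
-0.91 [-5.22 -8.66]
-1.04 [-6.52 -9.38]
-1.17 [-7.91 -9.94]
-1.3 [ -9.36 -10.3 ]
-1.43 [-10.84 -10.48]
-1.56 [-12.34 -10.46]
```

Call:
send_rows:
  targets:
    - [[-0.1,-0.7,0,-0.06,3.6],[-0.2,-1.5,0,-0.13,3.6],[-0.6,-2.9,0,-0.26,3.6],[-1.2,-4.3,0,-0.39,3.6],[-2.0,-5.6,0,-0.52,3.6],[-2.9,-6.7,0,-0.65,3.6],[-4.0,-7.8,0,-0.78,3.6],[-5.2,-8.7,0,-0.91,3.6],[-6.5,-9.4,0,-1.04,3.6],[-6.5,-9.4,0,-1.04,3.6]]

```text
clock: 50.2
eef_pos: [0.5809, 0.0464, 0.0471]
tool_rot: [0.53, 0.848, -0.016, -0.009]
ft_force: [0.2, -0.6, 0.5]
grip_width: 0.0361
```

Run:
```python
from h import *
save("scene","s20",(240,130,400,270),5)
o=bot.get_obs();q=o["tool_rot"];print(o["eef_pos"],2*np.arctan2(q[1],q[0]),o["grip_width"],o["ft_force"])
```

```text
[0.58158828 0.04665032 0.04708114] 2.025989617662832 0.035941053209066716 [0.07265947 0.13740495 0.89066197]
```

View pics/s20.png

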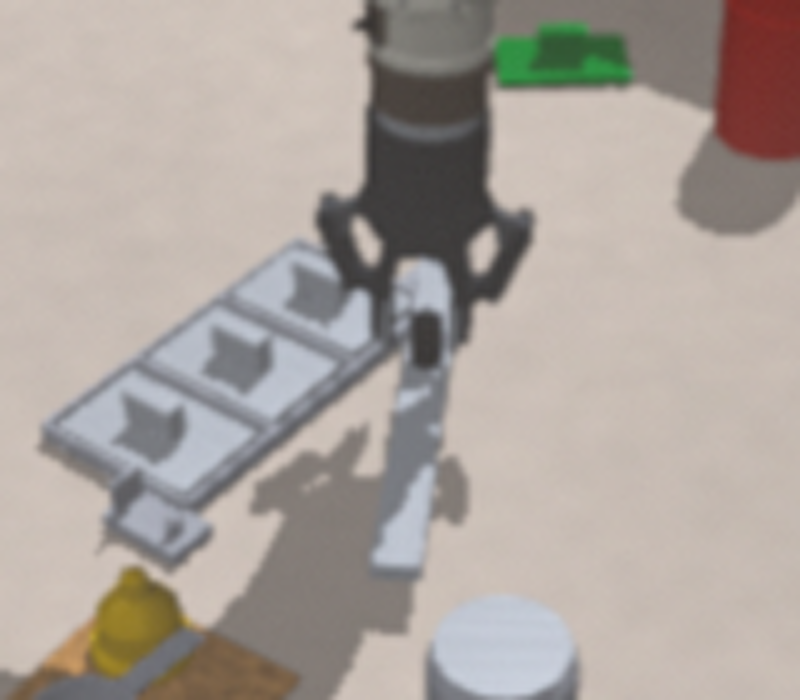

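Call:
send_rows:
  targets:
    - [[-1.4,-0.5,0,-0.13,3.6],[-2.9,-0.9,0,-0.26,3.6],[-4.3,-1.1,0,-0.39,3.6],[-5.3,-1.1,0,-0.48,3.6],[-5.8,-1.1,0,-0.52,3.6],[-6.2,-1.05,0,-0.53,3.6],[-6.5,-1.0,0,-0.53,3.6],[-6.5,-1.0,0,-0.53,3.6]]

```text
clock: 51.25
eef_pos: [0.5184, 0.0363, 0.0472]
tool_rot: [0.733, 0.68, -0.012, -0.011]
ft_force: [3.5, -3.3, 0.9]
grip_width: 0.0362
```

Run:
```python
from h import *
save("scene","s21",(200,130,360,270),5)
o=bot.get_obs();q=o["tool_rot"];print(o["eef_pos"],2*np.arctan2(q[1],q[0]),o["grip_width"],o["ft_force"])
```

```text
[0.51833679 0.03630106 0.04718518] 1.495135987120871 0.0360860496460618 [ 4.10834835 -3.41433216  1.54615339]
```

View pics/s21.png

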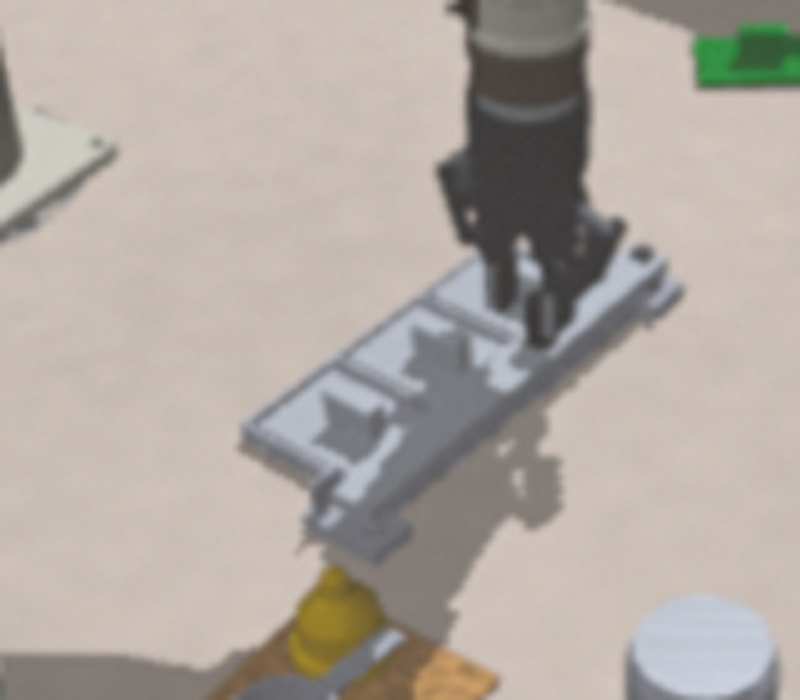

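Call:
send_rows:
  targets:
    - [[-0.2,0,0,0,3.6],[-0.4,0,0,0,3.6],[-0.4,0,0,0,3.6]]

```text
clock: 51.68
eef_pos: [0.5148, 0.0369, 0.0469]
tool_rot: [0.733, 0.68, -0.011, -0.011]
ft_force: [7.4, -1.2, -0.5]
grip_width: 0.0359
```

Call:
send_rows:
  targets:
    - [[-0.2,0,0,0,3.6],[-0.4,0,0,0,3.6],[-0.4,0,0,0,3.6]]

```text
clock: 52.05
eef_pos: [0.5146, 0.0368, 0.047]
tool_rot: [0.733, 0.68, -0.008, -0.009]
ft_force: [16.5, -1.7, -9.5]
grip_width: 0.036
```

Call:
send_rows:
  targets:
    - [[-0.2,0,0,0,3.6],[-0.4,0,0,0,3.6],[-0.4,0,0,0,3.6]]

```text
clock: 52.42
eef_pos: [0.5144, 0.0369, 0.047]
tool_rot: [0.734, 0.68, -0.006, -0.006]
ft_force: [24.6, -2.0, -17.7]
grip_width: 0.0365
```

The bar hit its end stop: the position held while the force rose to 25 N. I'll back off, lift and check.

Call:
send_rows:
  targets:
    - [[0.7,0,0,0,3.6],[1.3,0,0,0,3.6],[1.3,0,0,0,3.6],[1.3,0,3,0,3.6],[1.3,0,8,0,3.6],[1.3,0,14,0,3.6],[-3,7,14,0,3.6],[-6,13,14,0,3.6],[-9,19,14,0,3.6],[-11,25,14,0,3.6],[-11,30,14,0,3.6],[-11,30,14,0,3.6]]

```text
clock: 53.92
eef_pos: [0.3917, 0.3393, 0.1856]
tool_rot: [0.732, 0.681, -0.014, -0.013]
ft_force: [-0.4, -0.7, 0.0]
grip_width: 0.0361
```

Run:
```python
from h import *
im=save("top","t22",(245,190,435,280),4); save("scene","s22",(190,130,370,330),3); save("scene","s22f")
o=bot.get_obs();print(o["eef_pos"],o["clock"],o["ft_force"])
t=[.4704,.0051,-.0792];c,s=np.cos(t[2]),np.sin(t[2]);H=np.array([.5321,.1507])
b0,b1=H+.115*np.array([np.cos(-1.65),np.sin(-1.65)]),H+.303*np.array([np.cos(-1.65),np.sin(-1.65)])
print("expected knob",w2px("top",(*b0,.067)),"tip",w2px("top",(*b1,.033)),w2px("scene",(*b0,.067)))
for t in("bar_knob","cup","teat","plate1"): print(t,[(np.round(b["uv"],1).tolist(),round(b["score"],2)) for b in vision.boxes_of(t,"top")])
```

```text
[0.39303471 0.3361169  0.18551094] 54.075 [-0.50016975 -0.74625234  0.44637532]
expected knob [299.6420525  220.27861995] tip [359.06076053 225.2611906 ] [306.42038772 189.31965455]
bar_knob [([311.6, 222.4], 0.82), ([281.6, 240.1], 0.73), ([307.2, 221.9], 0.37)]
cup [([417.1, 192.3], 0.67)]
teat [([381.7, 206.1], 0.65)]
plate1 [([281.7, 241.6], 0.9), ([335.9, 243.3], 0.84), ([308.3, 243.6], 0.74), ([163.5, 240.1], 0.7)]
```

View pics/t22.png

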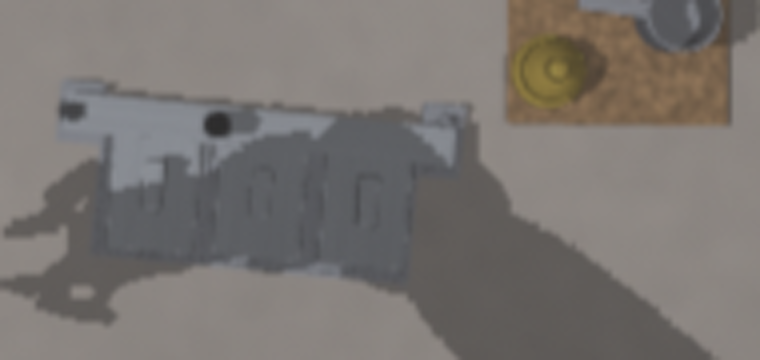

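View pics/s22.png

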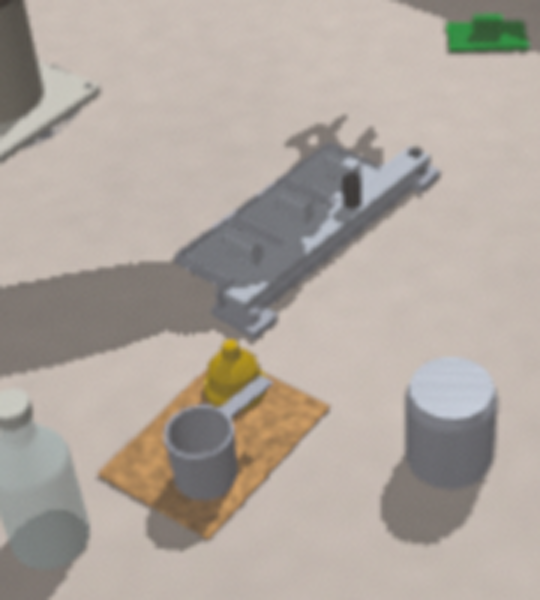

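View pics/s22f.png

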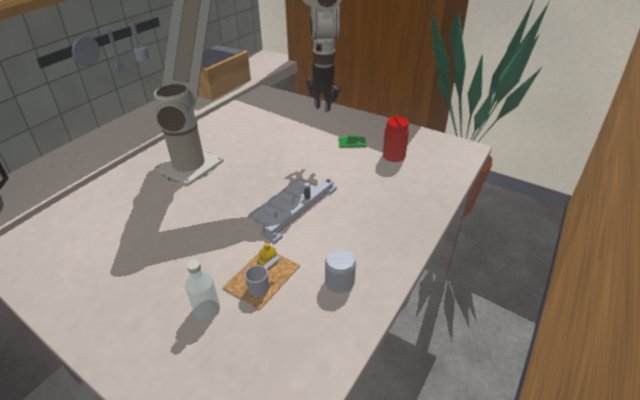

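Run:
```python
from h import *
a=save("top","t23",(335,205,375,245),9); b=save("scene","s23",(245,205,295,245),9)
cv2.imwrite("pics/c23.png",np.hstack([a,b])[:,:,::-1])
H=np.array([.5321,.1507])
for v in(1.70,1.755,1.771):
    B=-.0792+.2-v;print(v,[w2px("top",(*(H+.115*np.array([np.cos(B),np.sin(B)])),.067)).round(1)])
```

```text
1.7 [array([299.8, 217.6])]
1.755 [array([299.7, 219.7])]
1.771 [array([299.6, 220.3])]
```

View pics/c23.png

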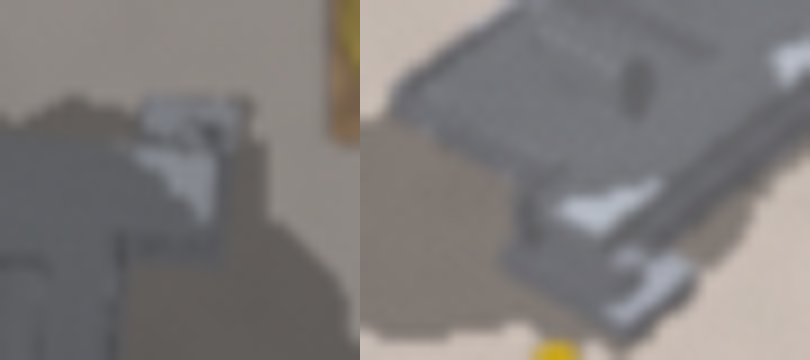

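```bash
python3 -c "
from workcell import bot
print(bot.job_done())"
```

```text
the job is handed in; nothing more can be done
None
```

I finished the job and handed it in at about 54 s of robot time.

- **Cup and teat:** both stand upright on the cork mat. I re-gripped the teat once and moved it about 17 mm inward, because its flange was at the mat's edge.
- **Plates:** all three were there, and each is in its own bay with its tab up. I pressed each far end down; under 24–32 N the fingertip stopped at z = 0.016 m, which is the top of a level plate. I left the green look-alike alone.
- **Bar:** I swung it last, up to its end stop. Pushing harder, from 7 to 25 N, didn't move it. Afterwards the knob showed at about (299, 221) px, against (299.6, 220.3) expected for fully home. The bar lies against its stop with the ball behind it.
- **Bystanders:** the last full picture showed the canister, bottle and tin standing undisturbed, and the arm clear of everything.

**Checks that failed or disagreed:**
- **Joint 6 limit:** it read 3.1405 once, right at its 3.14 limit. That left the tool tilted about 2° from then on, with no visible effect on the work.
- **Detector readings:** in the last picture the knob detector put the knob at (312, 222), with false hits elsewhere. I relied on the enlarged picture instead. The plate detector also reported the green one.

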